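Lock the card terminal onto its sloped counter stand

ROBOT

A 6-joint arm with a two-finger parallel gripper is mounted at the origin on a cart in front of the work surface, level with it; the furniture and walls round the work are solid. World frame = base frame: x ahead of the robot, y to its left, z up, the work surface at z = 0. Lengths are in m, angles in rad, forces in N, time in s.
With the tool pointing down it reaches from about 0.35 to 0.975 m from the base axis. Payload 17.4 kg.
Tool frame: the origin (TCP) lies between the finger pads; the fingertips stand ahead of it and the grasp point (between the pads) lies 5 mm behind it (r.tips_ahead is the z of the fingertips in the tool frame, in m); z points along the fingers, y is the line along which they close (so a half turn about z gives the same grasp; the last joint's range is limited). The gripper opens to 85 mm and grips with 20 to 120 N. Pads are 22 mm wide; open, the fingers measure 114 mm over their backs; the gripper's body (76 mm by 85 mm) begins 54 mm behind the grasp point. The pads swing forward as they close: fully open they stand 13 mm farther back than shut.
Start: joints at [-1.306, 0.116, 1.442, -0, 1.584, -0.038], TCP at [0.201, -0.644, 0.245] pointing down, gripper open.
Joint ranges: [-2.83, 2.83], [-0.83, 2.19], [0.07, 2.5], [-1.14, 4.28], [0.01, 3], [-2.97, 2.97]. Speed limits (rad/s): [1.89, 1.89, 2.22, 3.14, 3.14, 3.14].

INTERFACE

Orientations are given as a unit quaternion [w, x, y, z].
In Python, from cell import r gives the robot as it stands.
- The arm moves only by the tool jog_arm, never from a script. Its argument "targets" is a list of rows, each a list of 3 entries, a list of its own where there are three numbers: the turn, a rotation vector about the tool's x, y, z in degrees, then the shift along the tool's x, y, z in mm, then the finger opening in mm, from 0 to 85.4. A call has 1 to 5 rows; each row shifts and turns the commanded pose from where the row before left it, along the tool's axes as they then stand; what a row does not reach is not made up. A row lasts 1/10 s, in which the tool goes at most 50 mm and 8.59 degrees, less where a joint would pass 70% of its speed; a pose out of reach is approached as far as the arm can. A call with a gripper value outside its range is refused whole. The fingers move at their own pace and stop on an object; the grip force is fixed at half the most. Time passes only in rows, so rows that do not move let the fingers close. It gives the time, the measured TCP pose, the force, the opening and the grip force at its end, in the units of the state.
- r.read_state(): the state, without advancing time (a new reading comes with each control period).
- r.snapshot(name): name is "side" or "top"; returns a dict with "frame" (400x640x3 uint8, red, green, blue), "fovy" (degrees; the focal length in pixels is half the picture's height over the tangent of half this angle, whatever the lens; pixels are square), "cx", "cy" (the principal point, pixels), "R" (3x3) and "t" (3): a world point X has camera coordinates R X + t. Camera axes: x right, y down, z forward; pixel columns grow to the right and rows downward; lengths in m; the calibration is good to about 2 mm. A picture is of the moment at which its call begins. There is no depth.
- r.sign_off(): hands the job in; it is judged then, once.
The state is a dict: "time": time; "joints": joint angles; "dq": joint speeds; "effort": joint torques, N m; "eef_pos": TCP position; "orientation": TCP orientation; "force": force on the tool from outside, world axes, zero at the start; "moment": the same for the moment, N m; "width": finger opening in m; "finger_force": force on a finger pad.
Only numpy, scipy, OpenCV 4.12 (cv2) and the standard library are available. Lean on these libraries where they do the work, as an engineer would, in place of code of your own. Each camera call takes 0.05 s, during which the arm holds its last target. There are 200 camera calls.

TASK

Set the card terminal face up on the sloped cradle of its counter stand, screen end uphill and its keypad end down against the two lip hooks, and let go of it. Then take the screwdriver from its wooden holder, use it to turn the slotted brass lock screw at the top of the cradle clockwise to its stop, so that the steel tongue covers the terminal's edge, and put the screwdriver back upright in its hole. Leave the other goods on the counter where they are.

Things in the scene. Friction and masses are not known exactly. Their poses are not given: they have to be found in the camera images.
- terminal: card payment terminal, a grey slab 150 (x) x 64 (y) x 20 (z) mm, 0.26 kg, lying face up on the counter; origin at the middle of its underside, z up through its face, +x toward the screen end (dark screen), -x toward the keypad end (white keys, one row coloured)
- terminal_screen (a point): middle of the terminal's screen, on its top face: 35 mm from the terminal's origin along +x, 20 mm along +z
- cradle: sloped dark steel cradle on the stand (fixed, 24 degrees, low end toward the robot, seat about 105 mm over the counter). Origin: where the middle of the terminal's underside rests when seated (then both frames agree); x up the slope, y left, z out of the slope. Its seat plate is only 46 mm wide, 4 mm thick, from x = -78 to +120 mm, so fingers pass on both sides of it
- cradle_lip (a point): on the seat plate between the two lip hooks at its low end, at x = -75.5 mm (inner face of the hooks, 11 mm high) in the cradle's frame. From there to x = -49 mm two side ears, inner faces at y = +-35 mm, 11 mm high and flared outward above that to 19 mm, leave 3 mm on each side of the terminal
- lock_slot (a point): middle of the mouth of the slot in the brass lock screw's head (28 mm across), at x = 104, y = 0, z = 35.5 mm in the cradle's frame; the screw's axis is the cradle's z. The slot runs right across the head, 4.6 mm wide with 1.5 mm chamfers, 5.5 mm deep
- lock_screw (a joint): turn of the lock screw about the cradle's z, rad, growing clockwise seen from above, 0 to 1.4 (stop). At q the slot lies along the cradle's x turned by -q about its z. The tongue under the head, 38 mm long, underside 22.5 mm over the seat, points right and clear of the terminal at the start (0 to 0.2); at 1.4 it points down the slope and covers the terminal's edge by 9 mm
- driver: short broad screwdriver, 130 mm long, 0.11 kg, upright in the caddy's hole, handle up; origin at the middle of its blade tip, z up its axis. Blade 16 mm wide along x, 3 mm thick along y (2 at the tip); shaft 10 mm thick to z = 55; black collar 30 mm across, z = 55 to 60, rests on the hole's rim; red square handle 24 x 24 mm (faces square to x and y) z = 60 to 122, black cap to 130
- caddy: wooden caddy (fixed) 58 x 120 mm: a block 62 mm high with the screwdriver's hole at its -y half, a 30 mm high coin tray at its +y half; origin at the middle of its underside, z up
- caddy_bore (a point): middle of the mouth of the screwdriver's hole on the top of the caddy's block (22 mm across, chamfered, 62 mm deep, 30 mm from the caddy's origin along -y). With the driver home its tip is 55 mm below this point
- green_bottle: green glass bottle, 64 mm across, 273 mm tall; bystander, origin at its underside
- dropper_a: brown dropper bottle, 33 mm across, 102 mm tall; bystander, origin at its underside
- polish_b: small nail polish bottle, pink with a white cap, 31 mm across, 79 mm tall; bystander, origin at its underside
- pill_box: small white and red carton 45 x 75 x 20 mm lying in front of the stand; bystander, origin at its underside
- lighter_red: red lighter 81 x 25 x 12 mm lying flat; bystander, origin at its underside

How it is judged:
By the outcome, as a careful person would: the job done as asked, in the order asked, and still so for the second after the job is handed in, with the robot touching nothing.
It also fails if it takes over 58 s, if anything falls off the work surface, if the arm or the gripper's body presses on something with over 40 N, if the wrist force passes 120 N, or if a joint passes its speed limit or range.

## Working session

There is one attempt and no reset: what is moved stays moved. The work goes in short steps, Python scripts to look and compute and a tool call to move; the robot and the scene stay as the last step left them, time stands still between calls to the robot, and variables do not carry over. Pictures are saved under pics/ and viewed, at most 10 in all, crops included, and the job is handed in when it is done.

Besides the shell and the picture viewer there is one more tool, called after "Request:" by a JSON object that holds its "api" and its "payload", one argument or row to a line. jog_arm: Moves the arm, as the interface text tells. Its arguments: {"type":"object","properties":{"targets":{"type":"array"}},"required":["targets"]}

```bash
ls; mkdir -p pics
python3 - <<'E'
from cell import r
import cv2,numpy as np
np.set_printoptions(precision=4,suppress=True)
print(r.read_state(), r.tips_ahead)
for n in("side","top"):
    s=r.snapshot(n); cv2.imwrite(f"pics/{n}0.png",s["frame"][:,:,::-1]); print(n,s["fovy"],s["cx"],s["cy"],s["R"],s["t"])
    np.savez(f"{n}.npz",**s)
E
```

```text
pics
{'time': 0.0, 'joints': array([-1.3058,  0.1165,  1.4423,  0.    ,  1.584 , -0.0378]), 'dq': array([ 0.0001,  0.0005,  0.0009, -0.0023,  0.0001, -0.0009]), 'effort': array([ -0.0066, -73.2003, -63.2497,  -0.0005,   0.0064,  -0.    ]), 'eef_pos': array([ 0.2012, -0.6441,  0.2445]), 'orientation': array([-0.0006,  0.9886,  0.1508, -0.0001]), 'force': array([-0.9589, -0.1743, -0.4129]), 'moment': array([-0.0296,  0.0308,  0.0191]), 'finger_force': 0.0, 'width': 0.08536527118585206} 0.014
side 42.67489752659453 316.19483530525156 201.91460809559348 [[ 0.9992  0.0384 -0.0079]
 [ 0.0075 -0.3831 -0.9237]
 [-0.0385  0.9229 -0.3831]] [-0.5924  0.0873  1.577 ]
top 42.368178211475986 323.67867774200397 193.90714443584258 [[ 0.0071 -1.      0.005 ]
 [-0.9927 -0.0077 -0.12  ]
 [ 0.1201 -0.0041 -0.9928]] [-0.1215  0.5876  1.448 ]
```

View pics/side0.png

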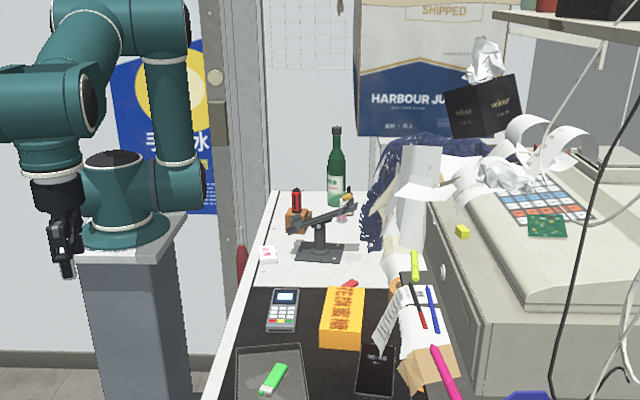

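View pics/top0.png

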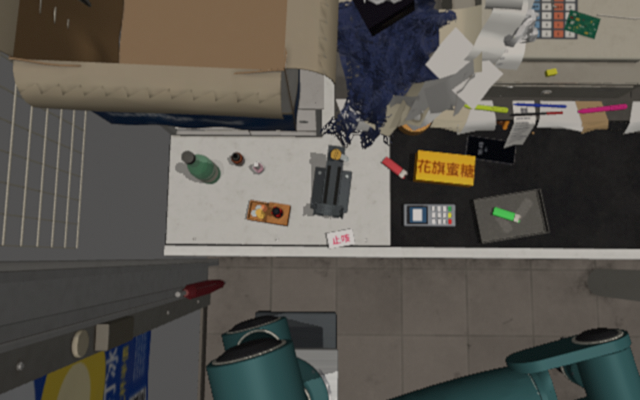

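Run:
```python
import cv2,numpy as np
t=cv2.imread("pics/top0.png");s=cv2.imread("pics/side0.png")
C=lambda im,x0,x1,y0,y1,k:cv2.resize(im[y0:y1,x0:x1],None,fx=k,fy=k,interpolation=cv2.INTER_CUBIC)
o=np.zeros((600,800,3),np.uint8)
def put(a,x,y):o[y:y+a.shape[0],x:x+a.shape[1]]=a
put(C(t,240,360,140,250,4),0,0)          # 480x440
put(C(s,280,360,180,265,4),480,0)     # 320x340
put(C(t,398,462,198,232,4),0,444)   #256x136
put(C(s,260,305,280,335,4),480,344)    #180x220
cv2.imwrite("pics/c1.png",o)
```

```text
(no output)
```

View pics/c1.png

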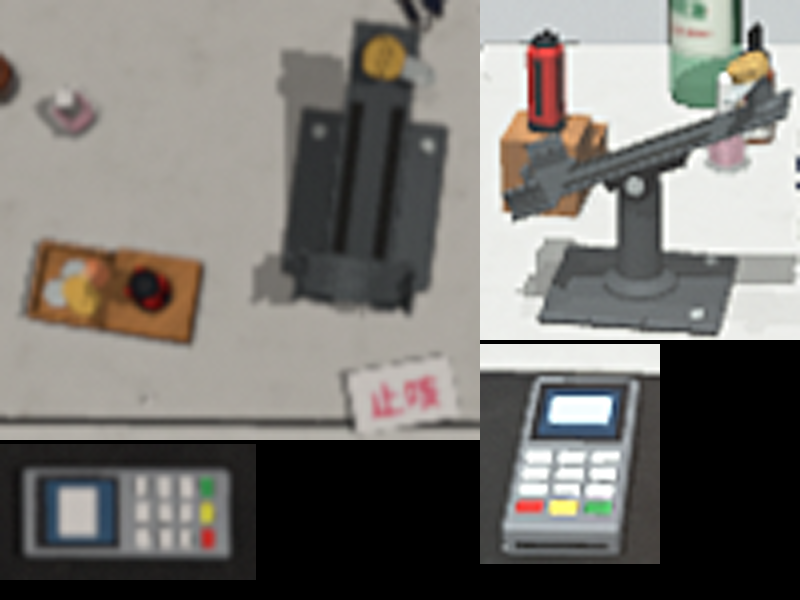

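```bash
cat > h.py <<'E'
import cv2,numpy as np
from scipy.optimize import minimize,least_squares
from scipy.spatial.transform import Rotation as Ro
np.set_printoptions(precision=4,suppress=True)
def load(n): return dict(np.load(n))
def proj(s,X):
    c=np.atleast_2d(X)@s["R"].T+s["t"]; f=200/np.tan(np.radians(s["fovy"]/2))
    return c[:,:2]/c[:,2:]*f+[s["cx"],s["cy"]]
def box(x0,x1,y0,y1,z0,z1): return np.array([[x,y,z] for x in(x0,x1) for y in(y0,y1) for z in(z0,z1)],float)
K=8
def hullmask(s,P,shape=(400,640)):
    # anti-aliased convex hull coverage; pixel centre at integer coordinates
    p=proj(s,P); h=cv2.convexHull(p.astype(np.float32))[:,0]
    x0,y0=np.floor(h.min(0)).astype(int)-2; x1,y1=np.ceil(h.max(0)).astype(int)+3
    m=np.zeros(((y1-y0)*K,(x1-x0)*K),np.uint8)
    q=((h-[x0,y0]+.5)*K-.5)
    cv2.fillConvexPoly(m,np.round(q*16).astype(np.int32),255,shift=4)
    a=np.zeros(shape,np.float32); a[y0:y1,x0:x1]=cv2.resize(m,(x1-x0,y1-y0),interpolation=cv2.INTER_AREA)/255.
    return a
def pose(x,y,z,yaw,pitch=0): return Ro.from_euler("ZY",[yaw,pitch]),np.array([x,y,z])
def apply(T,P): return T[0].apply(P)+T[1]
E
python3 - <<'E'
from h import *
S={n:load(n+".npz") for n in("top","side")}
def largest(m,near):
    m=cv2.morphologyEx(m.astype(np.uint8),cv2.MORPH_CLOSE,np.ones((5,5)))
    n,l,st,c=cv2.connectedComponentsWithStats(m); k=1+np.argmin(np.hypot(*(c[1:]-near).T)+1e3*(st[1:,4]<25))
    print("comp",st[k],c[k]); return (l==k).astype(np.float32)
def fit(ms,P,x0,Tf):
    f=lambda v:sum(np.abs(hullmask(S[n],apply(Tf(v),P))-m).sum() for n,m in ms.items())
    b=None
    for d in (0.02,0.008,0.004):
        s=np.eye(len(x0))*np.array([d,d]+[d*8]*(len(x0)-2)); v0=x0 if b is None else b.x
        b=minimize(f,v0,method="Nelder-Mead",options=dict(initial_simplex=np.vstack([v0,v0+s]),xatol=1e-4,fatol=.05,maxiter=400))
    print(b.x,np.degrees(b.x[2:]),b.fun,[ (n,m.sum()) for n,m in ms.items()]); return b.x
hs={n:cv2.cvtColor(s["frame"],cv2.COLOR_RGB2HSV) for n,s in S.items()}
def ground(n,u,v,z=0):
    g=lambda w:proj(S[n],[w[0],w[1],z])[0]-[u,v]
    return least_squares(g,[.6,0]).x
mt={n:largest(hs[n][...,2]>(75 if n=="top" else 85),c) if 0 else None for n,c in(("top",0),)}
win=lambda m,x0,x1,y0,y1:np.pad(m[y0:y1,x0:x1],((y0,400-y1),(x0,640-x1)))
for n,w,c in(("top",(398,462,200,232),(430,215)),("side",(262,303,284,336),(283,310))):
    v=hs[n]
    mt[n]=largest(win((v[...,2]>80)|(v[...,1]>110),*w),c)
print("term");
for ms in (mt,{"top":mt["top"]},{"side":mt["side"]}):fit(ms,box(-.075,.075,-.032,.032,0,.02),[*ground("top",430,215),np.pi/2],lambda v:pose(v[0],v[1],0,v[2]))
print("caddy guess",ground("top",240+115/4,140+292/4))
# red handle
for n,c,w in(("top",(277,212),(265,292,200,225)),("side",(296,202),(288,306,188,216))):
    v=hs[n]; m=win(((v[...,0]<8)|(v[...,0]>172))&(v[...,1]>150),*w); l=largest(m,c)
    if n=="side": ms={n:l}
v=hs["top"]; capm=largest(win((v[...,2]<50),265,292,200,225),(277,212))
for z in (.137,): print("cap at", z, ground("top",*np.array(np.nonzero(capm)).mean(1)[::-1],z))
# brass
for n,c,w in(("top",(336,154),(325,350,145,168)),("side",(467-280+280,197),(455,480,185,210))):
    pass
v=hs["top"]; b=largest(win((v[...,0]>12)&(v[...,0]<32)&(v[...,1]>110),325,350,145,168),(336,154))
v=hs["side"]; b2=largest(win((v[...,0]>12)&(v[...,0]<32)&(v[...,1]>110),340,356,188,206),(347,197))
np.savez("brass.npz",b=b,b2=b2)
E
```

```text
comp [ 404  204   52   22 1102] [429.2305 214.6906]
comp [ 262  284   41   49 1463] [282.4771 307.6658]
term
[ 0.5333 -0.4204  1.5779] [90.4092] 303.062744140625 [('top', np.float32(1102.0)), ('side', np.float32(1463.0))]
[ 0.5338 -0.4241  1.5788] [90.4593] 89.2235336303711 [('top', np.float32(1102.0))]
[ 0.5332 -0.4183  1.5703] [89.9692] 178.062744140625 [('side', np.float32(1463.0))]
caddy guess [0.5352 0.0433]
comp [271 209  12   9  43] [277.4419 213.3953]
comp [292 191   8  20 135] [295.1111 200.5926]
comp [273 208   9   8  45] [276.0667 211.3333]
cap at 0.137 [0.5285 0.0099]
comp [330 149  11  11 101] [335.2376 153.9901]
comp [342 193  10   8  57] [346.8246 196.2456]
```

```bash
cat > fit2.py <<'E'
from h import *
S={n:load(n+".npz") for n in("top","side")}
B=np.load("brass.npz"); cen=lambda m:np.array(np.nonzero(m)).mean(1)[::-1]
ct,cs=cen(B["b"]),cen(B["b2"])
g=cv2.cvtColor(S["top"]["frame"],cv2.COLOR_RGB2GRAY).astype(float)
cl=[]
for r_ in range(170,200,2):
    row=255-g[r_-1:r_+2].mean(0); 
    seg=row[318:346]; 
    w=np.clip(seg-(np.sort(seg)[-10]),0,None); x=np.arange(318,346)
    m=(w*x).sum()/w.sum(); L=x<m
    a=(w*x)[L].sum()/w[L].sum(); b=(w*x)[~L].sum()/w[~L].sum(); cl.append((r_,a,b))
cl=np.array(cl); print(cl[::3])
mid=np.c_[cl[:,1:].mean(1),cl[:,0]]
p24=np.radians(24)
T=lambda v:pose(v[0],v[1],v[2],v[3],-p24)
a=np.linspace(0,2*np.pi,24,endpoint=False)
cyl=np.array([[.104+.014*np.cos(t),.014*np.sin(t),z] for t in a for z in(.0275,.0355)])
def hc(s,P):
    return cen_w(hullmask(s,P))
def cen_w(m): y,x=np.mgrid[:400,:640]; return np.array([(m*x).sum(),(m*y).sum()])/m.sum()
def line(v): 
    p=proj(S["top"],apply(T(v),np.array([[-.05,0,.0],[.07,0,.0]])));return p
def res(v):
    e=[*(hc(S["top"],apply(T(v),cyl))-ct),*(hc(S["side"],apply(T(v),cyl))-cs)]
    p=line(v); d=(p[1]-p[0])/np.linalg.norm(p[1]-p[0]); n=np.array([-d[1],d[0]])
    return np.r_[e,((mid-p[0])@n)/np.sqrt(len(mid))*2]
q=least_squares(res,[.65,-.13,.105,0],diff_step=1e-3,x_scale=[.1,.1,.1,.1])
print(q.x,np.degrees(q.x[3]),q.fun[:4],q.cost)
cr=q.x
def circ(x,y,z,rad): return np.array([[x+rad*np.cos(t),y+rad*np.sin(t),z] for t in a])
te=pose(.5338,-.4215,0,np.radians(90.4))
ca=pose(.5352,.0433,0,np.radians(-3))
ims={}
for n in S:
    s=S[n]; im=cv2.resize(s["frame"][:,:,::-1],None,fx=4,fy=4,interpolation=cv2.INTER_CUBIC)
    def poly(P,c):
        p=(proj(s,P)+.5)*4-.5; cv2.polylines(im,[np.round(p*8).astype(np.int32)],True,c,1,cv2.LINE_AA,3)
    R=lambda x0,x1,y0,y1,z:np.array([[x0,y0,z],[x1,y0,z],[x1,y1,z],[x0,y1,z]])
    poly(apply(T(cr),R(-.078,.12,-.023,.023,0)),(0,255,0)); poly(apply(T(cr),circ(.104,0,.0355,.014)),(0,255,0))
    for y in(.035,-.035): poly(apply(T(cr),np.array([[-.0755,y,0],[-.049,y,0],[-.049,y,.011],[-.0755,y,.011]])),(255,255,0))
    poly(apply(te,R(-.075,.075,-.032,.032,.02)),(0,255,255)); poly(apply(te,R(-.075,.075,-.032,.032,.0)),(255,0,255))
    poly(apply(ca,R(-.029,.029,-.06,0,.062)),(255,255,0));poly(apply(ca,R(-.029,.029,-.06,.06,.0)),(255,255,0))
    bore=apply(ca,np.array([[0,-.03,0.]]))[0]; dr=pose(*bore[:2],.007,np.radians(-3))
    poly(apply(dr,R(-.012,.012,-.012,.012,.06)),(255,255,255));poly(apply(dr,R(-.012,.012,-.012,.012,.122)),(255,255,255))
    poly(apply(dr,circ(0,0,.13,.011)),(0,255,0))
    ims[n]=im
o=np.zeros((600,800,3),np.uint8)
def put(n,x0,x1,y0,y1,x,y): o[y:y+4*(y1-y0),x:x+4*(x1-x0)]=ims[n][4*y0:4*y1,4*x0:4*x1]
put("top",240,360,140,240,0,0);put("side",280,360,180,265,480,0);put("top",398,462,198,232,0,444);put("side",260,305,280,335,480,344)
import sys; cv2.imwrite(sys.argv[1],o)
E
python3 fit2.py pics/c2.png
```

```text
[[170.     328.1032 338.7321]
 [176.     327.4725 337.9686]
 [182.     326.6705 337.0542]
 [188.     325.7111 336.2294]
 [194.     325.2333 335.5026]]
[ 0.5972 -0.1373  0.1052 -0.1072] -6.144598647621268 [-0.0058 -0.5967 -0.6212  0.1722] 0.41843456545293956
```

View pics/c2.png

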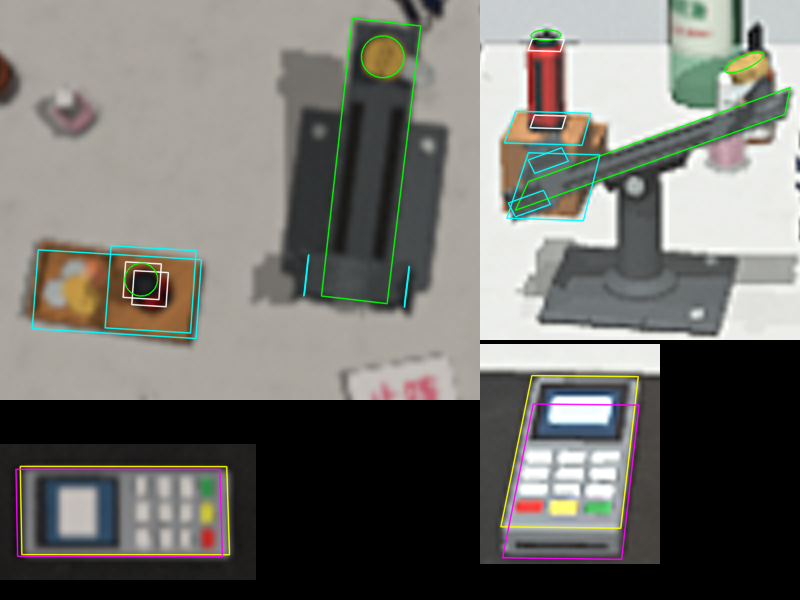

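Run:
```python
from h import *
S={n:load(n+".npz") for n in("top","side")}
u=lambda x,y:np.array([x/4+240-.375,y/4+140-.375]); us=lambda x,y:np.array([(x-480)/4+280-.375,y/4+180-.375])
obs=[("top",(-0.0,0),0)]
O=[("top",(.029,-.06,.062),u(203,258)),("top",(-.029,-.06,.062),u(190,342)),("top",(.029,.06,.030),u(38,240)),("top",(-.029,.06,.03),u(25,318)),
("side",(-.029,-.06,.062),us(502,142)),("side",(.029,-.06,.062),us(587,147)),("side",(-.029,-.06,.0),us(501,210)),("side",(.029,-.06,0),us(582,216))]
f=lambda v,vs=("top","side"):np.concatenate([proj(S[n],apply(pose(v[0],v[1],0,v[2]),np.array([P])))[0]-p for n,P,p in O if n in vs])
q=least_squares(f,[.53,.04,-.1],x_scale=.1);print("caddy",q.x,np.degrees(q.x[2]),q.fun.reshape(-1,2),"bore",apply(pose(q.x[0],q.x[1],0,q.x[2]),[[0,-.03,.062]]))
q=least_squares(lambda v:f(v,("top",)),[.53,.04,-.1],x_scale=.1);print("top only",q.x)
# driver: cap centre top view; red mid in side
D=[("top",.137,u(149,281)),("side",.137,us(546,36)),("side",.098,us(546,85)),("side",.067,us(546,128))]
g=lambda v:np.concatenate([proj(S[n],[v[0],v[1],z])[0]-p for n,z,p in D])
q=least_squares(g,[.53,.01]);print("driver",q.x,q.fun.reshape(-1,2))
```

```text
caddy [ 0.5363  0.0421 -0.1137] -6.512391469506061 [[-0.9049 -0.9463]
 [-0.3119 -1.5128]
 [-0.3074 -0.3256]
 [ 0.1538  0.1352]
 [-0.3118 -0.0145]
 [-2.3279 -0.1937]
 [ 0.5823  1.7656]
 [-0.7276  1.4212]] bore [[0.5329 0.0123 0.062 ]]
top only [ 0.5344  0.041  -0.1382]
driver [0.5332 0.0076] [[ 0.0816 -0.3126]
 [-0.3954  0.3444]
 [-0.0921  0.3079]
 [ 0.1447 -0.9031]]
```

Request:
{"api": "jog_arm", "payload": {
  "targets": [
    [[0,0,0],[38.4,-11.3,12.5],85],
    [[0,0,0],[38.4,-11.3,12.5],85],
    [[0,0,0],[38.4,-11.3,12.5],85],
    [[0,0,0],[38.4,-11.3,12.5],85],
    [[0,0,0],[38.4,-11.3,12.5],85]
  ]
}}

```text
time: 0.6
eef_pos: [0.3688, -0.5319, 0.182]
orientation: [-0.0, 0.989, 0.151, -0.0]
force: [0.6, -1.0, -0.3]
width: 0.0851
finger_force: 0.0
```

Request:
{"api": "jog_arm", "payload": {
  "targets": [
    [[0,0,0],[38.4,-11.3,12.5],85],
    [[0,0,0],[38.4,-11.3,12.5],85],
    [[0,0,0],[38.4,-11.3,12.5],85],
    [[0,0,0],[38.4,-11.3,12.5],85],
    [[0,0,0],[38.4,-11.3,12.5],85]
  ]
}}

```text
time: 1.1
eef_pos: [0.5352, -0.4207, 0.1195]
orientation: [-0.0, 0.989, 0.151, -0.0]
force: [0.1, -0.7, -0.4]
width: 0.0851
finger_force: 0.0
```

Request:
{"api": "jog_arm", "payload": {
  "targets": [
    [[0,0,-8.1],[0,0,0],85],
    [[0,0,-8.1],[0,0,0],85],
    [[0,0,-8.1],[0,0,0],85],
    [[0,0,-8.1],[0,0,0],85],
    [[0,0,-8.1],[0,0,0],85]
  ]
}}

```text
time: 1.6
eef_pos: [0.534, -0.4218, 0.1198]
orientation: [-0.0, 0.874, 0.486, -0.0]
force: [0.4, -0.5, 0.8]
width: 0.0849
finger_force: 0.0
```

Request:
{"api": "jog_arm", "payload": {
  "targets": [
    [[0,0,-8.1],[0,0,0],85],
    [[0,0,-8.1],[0,0,0],85],
    [[0,0,-8.1],[0,0,0],85],
    [[0,0,-8.1],[0,0,0],85],
    [[0,0,0],[0,0,0],85]
  ]
}}

```text
time: 2.1
eef_pos: [0.534, -0.4218, 0.1199]
orientation: [-0.0, 0.705, 0.71, -0.0]
force: [-0.1, 0.3, 0.2]
width: 0.085
finger_force: 0.0
```

```bash
cat >> h.py <<'E'
def Rot(q): return Ro.from_quat([q[1],q[2],q[3],q[0]])
def plan(st,pos,xdir,zdir):
    "tool-frame shift (mm, present axes) and rotvec (deg) to bring tool to pos with z=zdir, x near xdir"
    z=np.array(zdir,float);z/=np.linalg.norm(z);x=np.array(xdir,float);x-=z*(x@z);x/=np.linalg.norm(x)
    Rt=Ro.from_matrix(np.c_[x,np.cross(z,x),z]); Rc=Rot(st["orientation"])
    print("t",st["time"],"pos",st["eef_pos"],"w",st["width"],"ff",st["finger_force"],"F",st["force"],"j",st["joints"])
    print(" shift mm",1e3*Rc.inv().apply(np.array(pos)-st["eef_pos"])," turn deg",np.degrees((Rc.inv()*Rt).as_rotvec())," shift in target axes",1e3*Rt.inv().apply(np.array(pos)-st["eef_pos"]))
CR=(Ro.from_euler("ZY",[-.1072,-np.radians(24)]),np.array([.5972,-.1373,.1052]))
E
python3 - <<'E'
from h import *
from cell import r
s=r.snapshot("top"); np.savez("top1.npz",**s)
a=np.radians(90.4)
plan(r.read_state(),[.534,-.4225,.012],[np.cos(a),np.sin(a),0],[0,0,-1])
im=cv2.resize(s["frame"][170:270,360:500,::-1],None,fx=4,fy=4,interpolation=cv2.INTER_CUBIC)
s=r.snapshot("side"); np.savez("side1.npz",**s)
im2=cv2.resize(s["frame"][230:350,230:320,::-1],None,fx=4,fy=4,interpolation=cv2.INTER_CUBIC)
o=np.zeros((600,800,3),np.uint8); o[:400,:560]=im; o=o[:480]; o2=im2[:480,:240]; o[:480,560:800]=im2[:,60:300]; cv2.imwrite("pics/c3.png",o)
E
```

```text
t 2.15 pos [ 0.534  -0.4218  0.12  ] w 0.08526226636896612 ff 0.0 F [ 0.2933  0.3469 -0.1632] j [-0.7061  0.1866  1.5684  0.      1.3871 -0.7074]
 shift mm [ -0.7072   0.0318 107.9552]  turn deg [-0.0226 -0.0212 -0.3233]  shift in target axes [ -0.6672  -0.0147 107.9555]
```

View pics/c3.png

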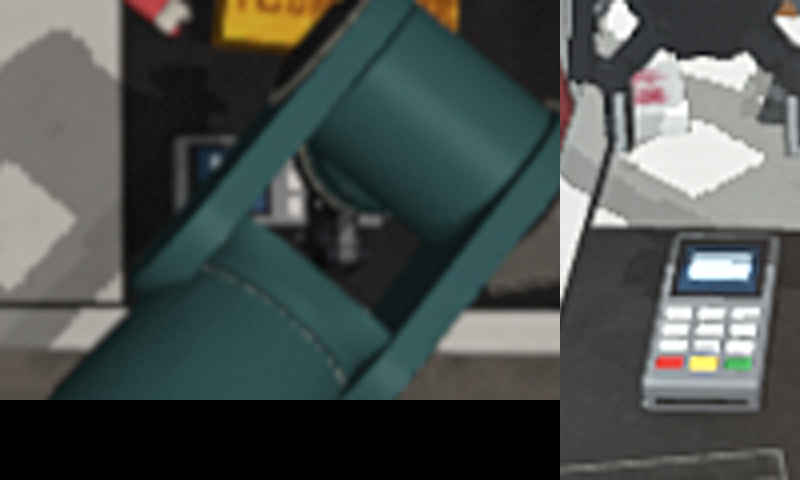

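Request:
{"api": "jog_arm", "payload": {
  "targets": [
    [[0,0,0],[0,0,35],85],
    [[0,0,0],[0,0,35],85],
    [[0,0,0],[0,0,28],85],
    [[0,0,0],[0,0,4],85],
    [[0,0,0],[0,0,0],85]
  ]
}}

```text
time: 2.7
eef_pos: [0.534, -0.4218, 0.0182]
orientation: [-0.001, 0.706, 0.708, -0.0]
force: [-0.0, 0.5, 0.4]
width: 0.0849
finger_force: 0.0
```

Request:
{"api": "jog_arm", "payload": {
  "targets": [
    [[0,0,0],[0,0,2],85],
    [[0,0,0],[0,0,2],85],
    [[0,0,0],[0,0,0],85]
  ]
}}

```text
time: 3.0
eef_pos: [0.5344, -0.4222, 0.0152]
orientation: [0.001, 0.706, 0.709, 0.0]
force: [-0.0, 0.4, 0.3]
width: 0.0851
finger_force: 0.0
```

Request:
{"api": "jog_arm", "payload": {
  "targets": [
    [[0,0,0],[0,0,0],60],
    [[0,0,0],[0,0,0],55],
    [[0,0,0],[0,0,0],50],
    [[0,0,0],[0,0,0],50],
    [[0,0,0],[0,0,0],50]
  ]
}}

```text
time: 3.5
eef_pos: [0.5345, -0.4222, 0.0153]
orientation: [0.001, 0.706, 0.709, 0.0]
force: [0.5, 1.5, 6.3]
width: 0.0625
finger_force: 66.9
```

Request:
{"api": "jog_arm", "payload": {
  "targets": [
    [[0,0,0],[0,0,-15],50],
    [[0,0,0],[0,0,-45],50],
    [[0,0,0],[0,0,-50],50],
    [[0,0,0],[0,0,-50],50],
    [[0,0,0],[0,0,-50],50]
  ]
}}

```text
time: 4.0
eef_pos: [0.5337, -0.4215, 0.2273]
orientation: [0.0, 0.706, 0.709, -0.0]
force: [1.1, -0.7, -2.5]
width: 0.0618
finger_force: 67.1
```

Request:
{"api": "jog_arm", "payload": {
  "targets": [
    [[0,0,0],[0,0,-40],50],
    [[0,0,8],[0,0,0],50],
    [[0,0,8],[0,0,0],50],
    [[0,0,8],[0,0,0],50],
    [[0,0,8],[0,0,0],50]
  ]
}}

```text
time: 4.5
eef_pos: [0.5339, -0.4218, 0.2651]
orientation: [0.0, 0.875, 0.484, 0.0]
force: [-0.6, -0.6, -2.3]
width: 0.062
finger_force: 67.1
```

Request:
{"api": "jog_arm", "payload": {
  "targets": [
    [[0,0,8],[0,0,0],50],
    [[0,0,8],[0,0,0],50],
    [[0,0,8],[0,0,0],50],
    [[0,0,8],[0,0,0],50],
    [[0,0,8],[0,0,0],50]
  ]
}}

```text
time: 5.0
eef_pos: [0.5339, -0.4217, 0.2651]
orientation: [-0.0, 0.988, 0.156, 0.0]
force: [0.2, -0.1, -2.1]
width: 0.0623
finger_force: 67.1
```

Request:
{"api": "jog_arm", "payload": {
  "targets": [
    [[0,0,8],[0,0,0],50],
    [[0,0,8],[0,0,0],50],
    [[0,0,8],[0,0,0],50],
    [[0,0,0],[0,0,0],50]
  ]
}}

```text
time: 5.4
eef_pos: [0.5339, -0.4218, 0.265]
orientation: [0.0, 0.999, -0.051, 0.0]
force: [-0.9, -0.1, -1.5]
width: 0.0624
finger_force: 67.1
```

Run:
```python
from h import *
from cell import r
x,z=CR[0].apply([1,0,0]),-CR[0].apply([0,0,1])
plan(r.read_state(),apply(CR,[.006,0,.0153+.1]),x,z)
```

```text
t 5.4 pos [ 0.5339 -0.4218  0.265 ] w 0.06244087589214758 ff 67.08779454231262 F [-0.8816 -0.1463 -1.5047] j [-0.7061  0.1233  1.402  -0.      1.6162  0.9677]
 shift mm [  -7.7118 -289.6598   52.0171]  turn deg [-0.0458 23.9927  0.2402]  shift in target axes [ -29.3279 -289.62     43.9115]
```

Request:
{"api": "jog_arm", "payload": {
  "targets": [
    [[0,8,0],[0,0,0],50],
    [[0,8,0],[0,0,0],50],
    [[0,8,0.2],[0,0,0],50],
    [[0,0,0],[-4.9,-48.3,7.3],50],
    [[0,0,0],[-4.9,-48.3,7.3],50]
  ]
}}

```text
time: 5.9
eef_pos: [0.5397, -0.3255, 0.247]
orientation: [0.011, 0.977, -0.05, 0.208]
force: [1.5, 0.6, -1.7]
width: 0.0625
finger_force: 67.1
```

Request:
{"api": "jog_arm", "payload": {
  "targets": [
    [[0,0,0],[-4.9,-48.3,7.3],50],
    [[0,0,0],[-4.9,-48.3,7.3],50],
    [[0,0,0],[-4.9,-48.3,7.3],50],
    [[0,0,0],[-4.9,-48.3,7.3],50],
    [[0,0,0],[0,0,0],50]
  ]
}}

```text
time: 6.4
eef_pos: [0.5547, -0.1276, 0.2121]
orientation: [0.01, 0.977, -0.046, 0.207]
force: [-0.4, -0.6, -3.0]
width: 0.0626
finger_force: 67.2
```

Run:
```python
from h import *
from cell import r
x,z=CR[0].apply([1,0,0]),-CR[0].apply([0,0,1])
plan(r.read_state(),apply(CR,[.006,0,.0153+.015]),x,z)
st=r.read_state(); Rt=Rot(st["orientation"])
# predicted terminal in tool frame: x->x, y-> -y, z-> -z, origin 15.3mm ahead
def term(P): P=np.array(P)*[1,-1,-1]+[0,0,.0153]; return Rt.apply(P)+st["eef_pos"]
o=[]
for n,w in(("side",(270,390,150,270)),("top",(280,380,110,250))):
    s=r.snapshot(n); np.savez(n+"2.npz",**s); im=cv2.resize(s["frame"][:,:,::-1],None,fx=4,fy=4,interpolation=cv2.INTER_CUBIC)
    for zz,c in((0,(255,0,255)),(.02,(0,255,255))):
        p=(proj(s,term([[-.075,-.032,zz],[.075,-.032,zz],[.075,.032,zz],[-.075,.032,zz]]))+.5)*4-.5
        cv2.polylines(im,[np.round(p*8).astype(np.int32)],True,c,1,cv2.LINE_AA,3)
    c=im[w[2]*4:w[3]*4,w[0]*4:w[1]*4]; o.append(np.pad(c,((0,600-c.shape[0]),(0,0),(0,0))) if c.shape[0]<600 else c[:600])
cv2.imwrite("pics/c4.png",np.hstack(o)[:,:800])
```

```text
t 6.4 pos [ 0.5547 -0.1276  0.2121] w 0.06260267456418049 ff 67.16744899749756 F [-0.3785 -0.6152 -2.9511] j [-0.314  -0.3531  1.9619  0.0987  1.1257  1.3269]
 shift mm [ 2.0441  5.6305 84.9108]  turn deg [-0.3244  0.0467  0.6769]  shift in target axes [ 2.0385  5.1256 84.9429]
```

View pics/c4.png

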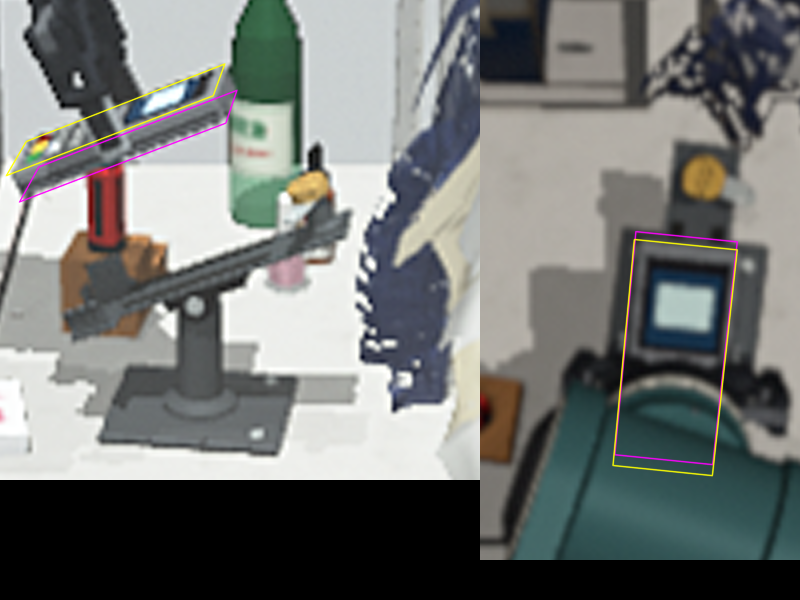

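Run:
```python
from h import *
from cell import r
st=r.read_state(); Rt=Rot(st["orientation"])
def term(P): P=np.array(P)*[1,-1,-1]+[0,0,.0153]; return Rt.apply(P)+st["eef_pos"]
for n,w in(("top",(435-400+280,385-0,165,200)),("side",(298,330,165,185))):
    s=load(n+"2.npz"); f=s["frame"].astype(int); x0,x1,y0,y1=w
    m=np.zeros((400,640)); h=cv2.cvtColor(s["frame"],cv2.COLOR_RGB2HSV)
    blue=(h[...,0]>95)&(h[...,0]<125)&(h[...,1]>90)
    blue=blue[y0:y1,x0:x1]; ys,xs=np.nonzero(blue); print(n,"blue n",blue.sum(),"bbox",xs.min()+x0,xs.max()+x0,ys.min()+y0,ys.max()+y0)
    hl=cv2.convexHull(np.c_[xs+x0,ys+y0].astype(np.int32)); M=cv2.moments(hl); print("hull cen",M["m10"]/M["m00"],M["m01"]/M["m00"],"pred",proj(s,term([[.035,0,.02]])))
    J=[proj(s,term([np.array([.035,0,.02])+d]))[0]-proj(s,term([[.035,0,.02]]))[0] for d in np.eye(3)*.001]; print("px per mm x,y,z",np.array(J))
    if n=="top":
        g=cv2.cvtColor(s["frame"],cv2.COLOR_RGB2GRAY)
        for y in(174,180,186,192): print(y,g[y,310:350])
        p=proj(s,term([[.07,.032,.02],[.07,-.032,.02],[0.02,.032,.02],[.02,-.032,.02]])); print(p)
# same check for terminal at the table in the first pictures
for n,w in(("top",(398,462,198,232)),("side",(262,303,284,336))):
    s=load(n+".npz"); h=cv2.cvtColor(s["frame"],cv2.COLOR_RGB2HSV); x0,x1,y0,y1=w
    b=((h[...,0]>95)&(h[...,0]<125)&(h[...,1]>90))[y0:y1,x0:x1]; ys,xs=np.nonzero(b)
    hl=cv2.convexHull(np.c_[xs+x0,ys+y0].astype(np.int32)); M=cv2.moments(hl)
    T=pose(.534,-.4225,0,np.radians(90.4)); print(n,"table",M["m10"]/M["m00"],M["m01"]/M["m00"],proj(s,apply(T,[[.035,0,.02]])))
```

```text
top blue n 188 bbox 321 340 177 197
hull cen 330.55618776671406 186.92460881934565 pred [[330.9797 185.9348]]
px per mm x,y,z [[ 0.0407 -0.3826]
 [-0.3983 -0.0418]
 [-0.01    0.1112]]
174 [170 138 119 113  84  57  51  53  63  73  88  73  50  50  63  68  67  73
  78  80  81  83  86  89  96  99  99 104 107 107 107 107 106 106  99  91
 104 102  83  73]
180 [118 119 117  94  63  51  52  50  57  82  84  52  30  39  62  85  85  80
  72  67  66  59  48  46  45  41  40  40  41  41  34  34  66  90  78  71
  76  76  75  72]
186 [120 117 100  67  52  52  53  56  77  93  60  28  31  85 161 190 193 192
 192 191 191 191 192 191 192 193 192 165 101  44  26  55  91  87  75  76
  79  77  74  76]
192 [122 113  76  51  53  59  57  59  80  66  37  33  40  48  59  69  72  78
  82  84  93 100 113 121 135 143 137  95  53  28  43  89  96  79  72  78
  76  77  75 102]
[[319.5702 171.0953]
 [345.2651 173.7852]
 [317.6734 190.3191]
 [343.0748 192.9862]]
side blue n 29 bbox 301 319 170 180
hull cen 310.1602067183462 174.70284237726096 pred [[310.5136 174.8491]]
px per mm x,y,z [[ 0.343  -0.1334]
 [ 0.0556 -0.1265]
 [-0.1579 -0.3351]]
top table 417.63119143239624 214.4330655957162 [[416.9189 214.0499]]
side table 284.56759026028544 296.5785054575986 [[284.3288 297.0054]]
```

Request:
{"api": "jog_arm", "payload": {
  "targets": [
    [[-0.3,0,0.7],[0,0,0],50],
    [[0,0,0],[4,5.1,20],50],
    [[0,0,0],[0,0,30],50],
    [[0,0,0],[0,0,20],50],
    [[0,0,0],[0,0,0],50]
  ]
}}

```text
time: 7.0
eef_pos: [0.5857, -0.1427, 0.1473]
orientation: [0.011, 0.977, -0.058, 0.205]
force: [-0.5, 1.0, -2.3]
width: 0.0627
finger_force: 67.1
```

```bash
cat >> h.py <<'E'
def crad(r,off=(.008,0,.0153)):
    x,z=CR[0].apply([1,0,0]),-CR[0].apply([0,0,1]); st=r.read_state()
    plan(st,apply(CR,off),x,z); print(" force in cradle axes",CR[0].inv().apply(st["force"])," tcp in cradle mm",1e3*CR[0].inv().apply(st["eef_pos"]-CR[1]))
E
python3 - <<'E'
from h import *
from cell import r
crad(r)
E
```

```text
t 7.0 pos [ 0.5857 -0.1427  0.1473] w 0.06268151988313637 ff 67.11266040802002 F [-0.4917  0.9722 -2.3453] j [-0.3187 -0.2311  1.9722  0.0974  0.996   1.3345]
 shift mm [ 0.8139 -6.6705 27.5914]  turn deg [ 0.1692  0.2608 -0.6158]  shift in target axes [ 0.7595 -6.5805 27.6146]
 force in cradle axes [-1.4955  0.914  -1.9014]  tcp in cradle mm [ 7.2405 -6.5805 42.9146]
```

Request:
{"api": "jog_arm", "payload": {
  "targets": [
    [[0,0,0],[0,0,0],50],
    [[0,0,0],[0,0,0],50]
  ]
}}

```text
time: 7.2
eef_pos: [0.5866, -0.1422, 0.152]
orientation: [0.012, 0.976, -0.058, 0.208]
force: [-0.1, -0.0, -2.4]
width: 0.0625
finger_force: 67.1
```

Run:
```python
from h import *
from cell import r
crad(r)
```

```text
t 7.2 pos [ 0.5866 -0.1422  0.152 ] w 0.06245114765924267 ff 67.12957620620728 F [-0.0518 -0.0286 -2.3562] j [-0.3175 -0.2361  1.9697  0.0976  0.9973  1.3352]
 shift mm [-1.9813 -6.0769 31.546 ]  turn deg [ 0.1982 -0.0962 -0.5655]  shift in target axes [-1.8687 -5.9867 31.5701]
 force in cradle axes [-1.0026 -0.0339 -2.1328]  tcp in cradle mm [ 9.8687 -5.9867 46.8701]
```

Request:
{"api": "jog_arm", "payload": {
  "targets": [
    [[0.2,-0.1,-0.6],[-2,-6,0],50],
    [[0,0,0],[0,0,14],50],
    [[0,0,0],[0,0,0],50],
    [[0,0,0],[0,0,0],50],
    [[0,0,0],[0,0,0],50]
  ]
}}

```text
time: 7.7
eef_pos: [0.591, -0.1358, 0.1368]
orientation: [0.011, 0.977, -0.052, 0.207]
force: [-0.0, 0.4, -2.6]
width: 0.0626
finger_force: 67.1
```

Run:
```python
from h import *
from cell import r
crad(r)
```

```text
t 7.7 pos [ 0.591  -0.1358  0.1368] w 0.06258112121249394 ff 67.13740468025208 F [-0.0305  0.4111 -2.5915] j [-0.3045 -0.2159  1.9779  0.0972  0.9721  1.334 ]
 shift mm [ 0.9687  0.8168 16.1137]  turn deg [-0.047  0.104  0.062]  shift in target axes [ 0.9403  0.8026 16.1161]
 force in cradle axes [-1.1219  0.4055 -2.3373]  tcp in cradle mm [ 7.0597  0.8026 31.4161]
```

Now lower toward the seat in small steps (shift y 0.8).

Request:
{"api": "jog_arm", "payload": {
  "targets": [
    [[0,0,0],[0.5,0.8,5],50],
    [[0,0,0],[0,0,4],50],
    [[0,0,0],[0,0,3],50],
    [[0,0,0],[0,0,2],50],
    [[0,0,0],[0,0,0],50]
  ]
}}

```text
time: 8.2
eef_pos: [0.5969, -0.1373, 0.1237]
orientation: [0.011, 0.977, -0.052, 0.206]
force: [-0.2, -1.1, -2.0]
width: 0.0622
finger_force: 67.2
```

Request:
{"api": "jog_arm", "payload": {
  "targets": [
    [[0,0,0],[0,0,1],50],
    [[0,0,0],[0,0,0],50],
    [[0,0,0],[0,0,0],50]
  ]
}}

```text
time: 8.5
eef_pos: [0.5974, -0.1373, 0.1233]
orientation: [0.011, 0.977, -0.052, 0.207]
force: [0.4, 0.1, -2.0]
width: 0.0623
finger_force: 67.2
```

Run:
```python
from h import *
from cell import r
crad(r)
```

```text
t 8.5 pos [ 0.5974 -0.1373  0.1233] w 0.06231701504223316 ff 67.19274759292603 F [ 0.4261  0.0759 -2.0083] j [-0.3035 -0.1891  1.978   0.0987  0.945   1.332 ]
 shift mm [ 0.4589 -0.0031  1.1988]  turn deg [-0.0456  0.093   0.0567]  shift in target axes [ 0.4569 -0.0045  1.1995]
 force in cradle axes [-0.4373  0.121  -2.0037]  tcp in cradle mm [ 7.5431 -0.0045 16.4995]
```

Request:
{"api": "jog_arm", "payload": {
  "targets": [
    [[0,0,0],[-2,0,0],50],
    [[0,0,0],[-1,0,0],50],
    [[0,0,0],[-1,0,0],50],
    [[0,0,0],[0,0,0],50],
    [[0,0,0],[0,0,0],50]
  ]
}}

```text
time: 9.0
eef_pos: [0.5937, -0.137, 0.1217]
orientation: [0.011, 0.977, -0.052, 0.207]
force: [0.0, -0.3, -2.2]
width: 0.0625
finger_force: 67.2
```

Request:
{"api": "jog_arm", "payload": {
  "targets": [
    [[0,0,0],[0,0,0.7],50],
    [[0,0,0],[0,0,0.5],50],
    [[0,0,0],[0,0,0],50],
    [[0,0,0],[0,0,0],50]
  ]
}}

```text
time: 9.4
eef_pos: [0.5942, -0.137, 0.1208]
orientation: [0.011, 0.977, -0.052, 0.207]
force: [-5.8, 0.5, 3.0]
width: 0.0626
finger_force: 67.9
```

Run:
```python
from h import *
from cell import r
crad(r)
```

```text
t 9.4 pos [ 0.5942 -0.137   0.1208] w 0.06257248624439715 ff 67.93972492218018 F [-5.8179  0.5486  3.0146] j [-0.3048 -0.1944  1.9868  0.0995  0.9418  1.3301]
 shift mm [ 4.3928 -0.0151  0.2025]  turn deg [-0.0442  0.1008  0.0607]  shift in target axes [ 4.3924 -0.0199  0.2102]
 force in cradle axes [-4.1119 -0.0771  5.1306]  tcp in cradle mm [ 3.6076 -0.0199 15.5102]
```

Request:
{"api": "jog_arm", "payload": {
  "targets": [
    [[0,0,0],[-1,0,0],50],
    [[0,0,0],[-0.5,0,0],50],
    [[0,0,0],[0,0,0],50],
    [[0,0,0],[0,0,0],50]
  ]
}}

```text
time: 9.8
eef_pos: [0.5931, -0.1369, 0.1203]
orientation: [0.011, 0.977, -0.052, 0.207]
force: [0.5, -0.0, 3.3]
width: 0.0627
finger_force: 67.8
```

Run:
```python
from h import *
from cell import r
crad(r)
```

```text
t 9.8 pos [ 0.5931 -0.1369  0.1203] w 0.06265810841217018 ff 67.84859418869019 F [ 0.4886 -0.0408  3.2815] j [-0.3053 -0.197   1.99    0.0999  0.9404  1.3293]
 shift mm [ 5.622  -0.0614  0.1894]  turn deg [-0.0371  0.0533  0.06  ]  shift in target axes [ 5.6217 -0.0674  0.1946]
 force in cradle axes [1.7825 0.0117 2.7985]  tcp in cradle mm [ 2.3783 -0.0674 15.4946]
```

Request:
{"api": "jog_arm", "payload": {
  "targets": [
    [[0,0,0],[-0.5,0,0],50],
    [[0,0,0],[-0.5,0,0],50],
    [[0,0,0],[0,0,0],50],
    [[0,0,0],[0,0,0],50]
  ]
}}

```text
time: 10.2
eef_pos: [0.5921, -0.1368, 0.1199]
orientation: [0.011, 0.977, -0.052, 0.207]
force: [0.7, -0.4, 5.5]
width: 0.0625
finger_force: 68.0
```

Run:
```python
from h import *
from cell import r
crad(r)
```

```text
t 10.2 pos [ 0.5921 -0.1368  0.1199] w 0.062453183254835766 ff 68.02344918251038 F [ 0.7455 -0.4409  5.4676] j [-0.3057 -0.1989  1.9924  0.1     0.9401  1.3288]
 shift mm [ 6.7127 -0.0622  0.1767]  turn deg [-0.0362  0.0603  0.0594]  shift in target axes [ 6.7124 -0.0692  0.1837]
 force in cradle axes [ 2.9441 -0.3586  4.6743]  tcp in cradle mm [ 1.2876 -0.0692 15.4837]
```

Not firmly at the hooks yet; continue.

Request:
{"api": "jog_arm", "payload": {
  "targets": [
    [[0,0,0],[-0.7,0,0],50],
    [[0,0,0],[-0.5,0,0],50],
    [[0,0,0],[0,0,0],50],
    [[0,0,0],[0,0,0],50]
  ]
}}

```text
time: 10.6
eef_pos: [0.591, -0.1367, 0.1194]
orientation: [0.011, 0.977, -0.052, 0.207]
force: [0.8, -0.8, 6.6]
width: 0.0624
finger_force: 68.1
```

Run:
```python
from h import *
from cell import r
crad(r)
```

```text
t 10.6 pos [ 0.591  -0.1367  0.1194] w 0.06243929576208908 ff 68.05509567260742 F [ 0.8046 -0.7729  6.5696] j [-0.3062 -0.201   1.995   0.1003  0.9397  1.3281]
 shift mm [ 7.9419 -0.0897  0.1677]  turn deg [-0.0361  0.0638  0.0605]  shift in target axes [ 7.9416 -0.0982  0.1765]
 force in cradle axes [ 3.4784 -0.6824  5.6426]  tcp in cradle mm [ 0.0584 -0.0982 15.4765]
```

Request:
{"api": "jog_arm", "payload": {
  "targets": [
    [[0,0,0],[-0.7,0,0],50],
    [[0,0,0],[-0.5,0,0],50],
    [[0,0,0],[0,0,0],50],
    [[0,0,0],[0,0,0],50]
  ]
}}

```text
time: 11.0
eef_pos: [0.5906, -0.1367, 0.1194]
orientation: [0.011, 0.977, -0.052, 0.208]
force: [8.4, -1.3, 2.7]
width: 0.0623
finger_force: 67.4
```

Run:
```python
from h import *
from cell import r
crad(r)
```

```text
t 11.0 pos [ 0.5906 -0.1367  0.1194] w 0.062318427387262704 ff 67.37154722213745 F [ 8.408  -1.3309  2.6842] j [-0.3066 -0.2031  1.9971  0.1009  0.9377  1.3278]
 shift mm [ 8.3103 -0.1544  0.3805]  turn deg [-0.0283 -0.0535  0.0327]  shift in target axes [ 8.3106 -0.1593  0.3727]
 force in cradle axes [ 8.8588 -0.4237 -1.006 ]  tcp in cradle mm [-0.3106 -0.1593 15.6727]
```

Request:
{"api": "jog_arm", "payload": {
  "targets": [
    [[0,0,0],[0.3,0,0.5],50],
    [[0,0,0],[0,0,0],50],
    [[0,0,0],[0,0,0],70],
    [[0,0,0],[0,0,0],85],
    [[0,0,0],[0,0,0],85]
  ]
}}

```text
time: 11.5
eef_pos: [0.5899, -0.1364, 0.1176]
orientation: [0.011, 0.977, -0.052, 0.206]
force: [-0.7, -0.9, -0.5]
width: 0.0852
finger_force: 0.0
```

Request:
{"api": "jog_arm", "payload": {
  "targets": [
    [[0,0,0],[0,0,-15],85],
    [[0,0,0],[0,0,-40],85],
    [[0,0,0],[0,0,-40],85],
    [[0,0,0],[0,0,-40],85],
    [[0,0,0],[0,0,0],85]
  ]
}}

```text
time: 12.0
eef_pos: [0.5355, -0.131, 0.2489]
orientation: [0.012, 0.976, -0.052, 0.211]
force: [0.6, -0.2, 0.3]
width: 0.0851
finger_force: 0.0
```

Run:
```python
from h import *
from cell import r
a=np.radians(84)
plan(r.read_state(),[.5325,.009,.20],[np.cos(a),np.sin(a),0],[0,0,-1])
o=[]
for n,w in(("side",(270,370,170,270)),("top",(280,380,120,220))):
    s=r.snapshot(n); np.savez(n+"3.npz",**s); im=cv2.resize(s["frame"][:,:,::-1],None,fx=4,fy=4,interpolation=cv2.INTER_CUBIC)
    for zz,c in((0,(255,0,255)),(.02,(0,255,255))):
        p=(proj(s,apply(CR,np.array([[-.075,-.032,zz],[.075,-.032,zz],[.075,.032,zz],[-.075,.032,zz]])))+.5)*4-.5
        cv2.polylines(im,[np.round(p*8).astype(np.int32)],True,c,1,cv2.LINE_AA,3)
    o.append(im[w[2]*4:w[3]*4,w[0]*4:w[1]*4])
cv2.imwrite("pics/c5.png",np.hstack(o))
```

```text
t 12.0 pos [ 0.5355 -0.131   0.2489] w 0.0851319473822356 ff 0.0 F [ 0.6381 -0.1639  0.2782] j [-0.3318 -0.4138  1.9478  0.098   1.1932  1.3279]
 shift mm [ -36.3538 -138.9926   36.9464]  turn deg [ 19.2029 -19.0359 -88.5813]  shift in target axes [138.9422 -17.6622  48.8739]
```

View pics/c5.png

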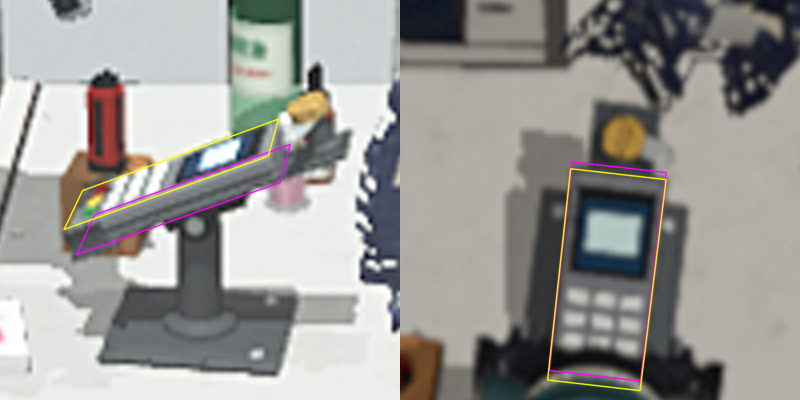

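Request:
{"api": "jog_arm", "payload": {
  "targets": [
    [[0,-8,0],[0,0,-10],85],
    [[0,-8,0],[0,0,0],85],
    [[0,-8,0],[0,0,0],85],
    [[0,0,-8.2],[0,0,0],85],
    [[0,0,-8.2],[0,0,0],85]
  ]
}}

```text
time: 12.6
eef_pos: [0.5322, -0.1303, 0.2485]
orientation: [-0.001, 0.996, 0.093, -0.003]
force: [0.9, 0.4, 0.9]
width: 0.0851
finger_force: 0.0
```

Request:
{"api": "jog_arm", "payload": {
  "targets": [
    [[0,0,-8.2],[0,0,0],85],
    [[0,0,-8.2],[0,0,0],85],
    [[0,0,-8.2],[0,0,0],85],
    [[0,0,-8.2],[0,0,0],85],
    [[0,0,-8.2],[0,0,0],85]
  ]
}}

```text
time: 13.1
eef_pos: [0.5316, -0.1303, 0.2492]
orientation: [-0.001, 0.9, 0.436, -0.002]
force: [0.5, -0.6, -0.2]
width: 0.0851
finger_force: 0.0
```

Request:
{"api": "jog_arm", "payload": {
  "targets": [
    [[0,0,-8.2],[0,0,0],85],
    [[0,0,-8.2],[0,0,0],85],
    [[0,0,-8.2],[0,0,0],85],
    [[0,0,-8.2],[0,0,0],85],
    [[0,0,0],[0,0,0],85]
  ]
}}

```text
time: 13.6
eef_pos: [0.5316, -0.1303, 0.2494]
orientation: [-0.002, 0.741, 0.671, -0.001]
force: [0.0, 0.2, -0.1]
width: 0.0852
finger_force: 0.0
```

Request:
{"api": "jog_arm", "payload": {
  "targets": [
    [[0,0,0],[40,-5,10],85],
    [[0,0,0],[40,-5,15],85],
    [[0,0,0],[35,-5,10],85],
    [[0,0,0],[15,-2,5],85],
    [[0,0,0],[0,0,0],85]
  ]
}}

```text
time: 14.1
eef_pos: [0.5277, 0.0022, 0.2096]
orientation: [-0.001, 0.743, 0.67, -0.001]
force: [-0.8, -0.2, 0.7]
width: 0.0844
finger_force: 0.0
```

Request:
{"api": "jog_arm", "payload": {
  "targets": [
    [[0,0,0],[0,0,0],85],
    [[0,0,0],[0,0,0],85]
  ]
}}

```text
time: 14.3
eef_pos: [0.5283, -0.0003, 0.2111]
orientation: [-0.001, 0.743, 0.669, -0.0]
force: [-0.5, -0.3, 0.0]
width: 0.0849
finger_force: 0.0
```

Run:
```python
from h import *
from cell import r
a=np.radians(84)
plan(r.read_state(),[.5325,.009,.20],[np.cos(a),np.sin(a),0],[0,0,-1])
s=r.snapshot("side"); a=s["frame"][120:220,255:355,::-1]
t=r.snapshot("top"); b=t["frame"][160:260,220:320,::-1]
cv2.imwrite("pics/c6.png",cv2.resize(np.hstack([a,b]),None,fx=4,fy=4,interpolation=cv2.INTER_CUBIC))
```

```text
t 14.3 pos [ 0.5283 -0.0003  0.2111] w 0.08494519158856939 ff 0.0 F [-0.5047 -0.2661  0.0314] j [-0.0489 -0.1952  1.7989  0.0002  1.5394  0.0556]
 shift mm [ 9.6732  3.1896 11.1044]  turn deg [-0.0865 -0.0046  0.0138]  shift in target axes [ 9.6749  3.1705 11.1084]
```

View pics/c6.png

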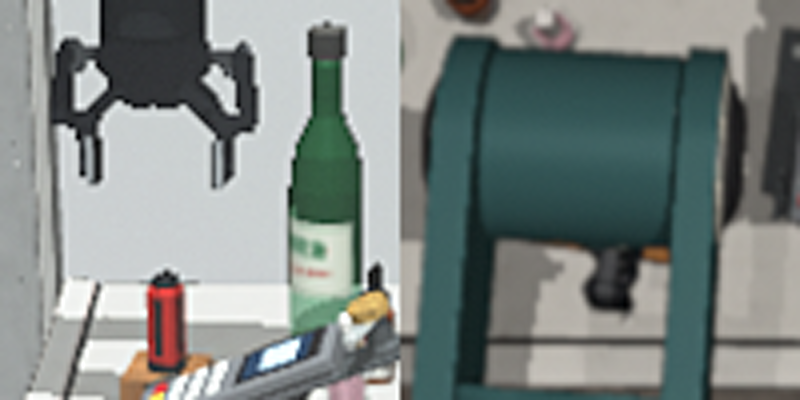

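Request:
{"api": "jog_arm", "payload": {
  "targets": [
    [[0,0,0],[10,3.4,0],85],
    [[0,0,0],[0,0,25],85],
    [[0,0,0],[0,0,0],85],
    [[0,0,0],[0,0,0],85]
  ]
}}

```text
time: 14.8
eef_pos: [0.5325, 0.0104, 0.186]
orientation: [-0.001, 0.742, 0.67, -0.001]
force: [0.3, -0.0, 0.2]
width: 0.0847
finger_force: 0.0
```

Request:
{"api": "jog_arm", "payload": {
  "targets": [
    [[0,0,0],[0,0,40],85],
    [[0,0,0],[0,0,40],85],
    [[0,0,0],[0,0,9],85],
    [[0,0,0],[0,0,0],85],
    [[0,0,0],[0,0,0],85]
  ]
}}

```text
time: 15.3
eef_pos: [0.5333, 0.0103, 0.0992]
orientation: [0.0, 0.742, 0.67, 0.0]
force: [0.2, -0.3, 0.9]
width: 0.0853
finger_force: 0.0
```

Run:
```python
from h import *
from cell import r
a=np.radians(84)
plan(r.read_state(),[.5330,.0095,.097],[np.cos(a),np.sin(a),0],[0,0,-1])
```

```text
t 15.3 pos [0.5333 0.0103 0.0992] w 0.08532825597832489 ff 0.0 F [ 0.1553 -0.2847  0.9322] j [-0.0287 -0.1161  1.9145  0.0005  1.3426  0.0737]
 shift mm [-0.8509 -0.2651  2.2146]  turn deg [ 0.0302 -0.0303  0.1235]  shift in target axes [-0.8503 -0.2621  2.2151]
```

Request:
{"api": "jog_arm", "payload": {
  "targets": [
    [[0,0,0],[-0.8,0,1],40],
    [[0,0,0],[0,0,0],30],
    [[0,0,0],[0,0,0],18],
    [[0,0,0],[0,0,0],10],
    [[0,0,0],[0,0,0],10]
  ]
}}

```text
time: 15.8
eef_pos: [0.5325, 0.0095, 0.0965]
orientation: [-0.0, 0.742, 0.67, -0.0]
force: [-1.9, -0.2, 5.8]
width: 0.0274
finger_force: 58.8
```

Request:
{"api": "jog_arm", "payload": {
  "targets": [
    [[0,0,0],[0,0,0],10],
    [[0,0,0],[0,0,0],10],
    [[0,0,0],[0,0,0],10],
    [[0,0,0],[0,0,0],10]
  ]
}}

```text
time: 16.2
eef_pos: [0.5325, 0.0095, 0.0965]
orientation: [-0.0, 0.742, 0.67, -0.0]
force: [-2.0, 0.0, 6.2]
width: 0.0279
finger_force: 58.8
```

Request:
{"api": "jog_arm", "payload": {
  "targets": [
    [[0,0,0],[0,0,0],45],
    [[0,0,0],[0,0,0],45],
    [[0,0,5.5],[0,0,0],45],
    [[0,0,5.5],[0,0,0],45],
    [[0,0,0],[0,0,0],30]
  ]
}}

```text
time: 16.7
eef_pos: [0.5322, 0.0095, 0.0957]
orientation: [-0.001, 0.804, 0.595, -0.001]
force: [-0.2, -0.1, -0.8]
width: 0.0317
finger_force: 0.0
```

Request:
{"api": "jog_arm", "payload": {
  "targets": [
    [[0,0,0],[0,0,0],10],
    [[0,0,0],[0,0,0],10],
    [[0,0,0],[0,0,0],10],
    [[0,0,0],[0,0,0],10]
  ]
}}

```text
time: 17.1
eef_pos: [0.5323, 0.0095, 0.0959]
orientation: [-0.001, 0.803, 0.596, -0.001]
force: [0.3, -0.5, 1.4]
width: 0.0234
finger_force: 58.0
```

Request:
{"api": "jog_arm", "payload": {
  "targets": [
    [[0,0,0],[0,0,-15],10],
    [[0,0,0],[0,0,-40],10],
    [[0,0,0],[0,0,-50],10],
    [[0,0,0],[0,0,-50],10],
    [[0,0,0],[0,0,-30],10]
  ]
}}

```text
time: 17.6
eef_pos: [0.5326, 0.0095, 0.2862]
orientation: [0.001, 0.803, 0.596, 0.001]
force: [0.5, 0.0, -1.5]
width: 0.0237
finger_force: 58.2
```

Request:
{"api": "jog_arm", "payload": {
  "targets": [
    [[0,0,0],[0,0,0],10],
    [[0,0,0],[0,0,0],10]
  ]
}}

```text
time: 17.8
eef_pos: [0.5325, 0.0095, 0.2815]
orientation: [-0.0, 0.803, 0.596, -0.0]
force: [0.2, -0.2, -1.8]
width: 0.0237
finger_force: 58.2
```

Run:
```python
from h import *
from cell import r
plan(r.read_state(),[.5330,.0095,.097],[0,1,0],[0,0,-1])
st=r.read_state(); Rt=Rot(st["orientation"])
s=r.snapshot("side"); np.savez("side4.npz",**s)
tip=Rt.apply([0,0,.089])+st["eef_pos"]; p=proj(s,tip)[0]; print("pred tip px",p, proj(s,Rt.apply([[0,0,.089-.055]])+st["eef_pos"]))
x,y=p.astype(int); im=s["frame"][y-60:y+15,x-50:x+50,::-1]
cv2.imwrite("pics/c7.png",cv2.resize(im,None,fx=8,fy=8,interpolation=cv2.INTER_CUBIC)); print(x-50,y-60)
g=cv2.cvtColor(s["frame"],cv2.COLOR_RGB2GRAY)
for k in range(y-26,y+5): print(k,g[k,x-10:x+11])
```

```text
t 17.8 pos [0.5325 0.0095 0.2815] w 0.023717433272602097 ff 58.19747845467646 F [ 0.175  -0.2357 -1.8066] j [-0.0304 -0.203   1.6923  0.0005  1.6531  0.2639]
 shift mm [  0.1414   0.616  184.5326]  turn deg [ -0.0459  -0.021  -16.8591]  shift in target axes [  0.045    0.4948 184.533 ]
pred tip px [295.0618 170.9391] [[294.6217 152.8092]]
245 110
144 [209 204 156 149 162  48  90  91  39  56  83  97  86 119 170  92  36 101
 195 221 210]
145 [207 215 189  99 130  36  79  89  46  51  79  99  88 122 181 124  76 130
 223 211 208]
146 [208 210 200 169 188 156  67  88  47  51  79  99  83 104 161 118 111 190
 213 207 205]
147 [207 207 210 214 222 199  61  86  49  53  78 101  84  80  88 112 190 217
 208 207 206]
148 [206 208 208 208 216 193  58  85  47  48  78 100  92  72  40 131 225 212
 208 207 206]
149 [205 207 207 208 215 193  59  92  72  76  90  98  93  79  52 130 221 210
 206 207 208]
150 [206 206 206 207 215 193  47  86  82  93  98 100  93  77  43 126 223 210
 206 206 207]
151 [206 207 207 208 215 192  31  63  63  72  74  75  71  55  28 124 223 210
 207 207 207]
152 [206 206 206 208 21
[... 1369 characters left out ...]
7 208 209 196 139 127 142 142 150 212 208 205 206
 206 207 206]
168 [206 206 205 206 206 205 207 210 197 138 123 137 152 169 213 208 206 205
 206 206 206]
169 [206 206 206 205 205 207 207 209 195 136 133 134 158 179 213 206 206 207
 207 206 207]
170 [207 207 207 206 205 207 205 208 203 187 170 106 119 153 213 208 206 207
 206 207 207]
171 [205 206 206 205 205 204 207 207 208 211 203 174 174 184 209 209 207 206
 205 206 207]
172 [205 205 205 206 206 206 206 206 207 207 209 211 213 210 207 207 207 205
 206 207 205]
173 [205 206 205 206 206 206 206 206 205 206 207 206 208 206 206 206 206 206
 205 205 206]
174 [207 206 205 206 206 206 207 206 205 205 205 207 206 205 206 207 208 208
 207 206 205]
```

View pics/c7.png

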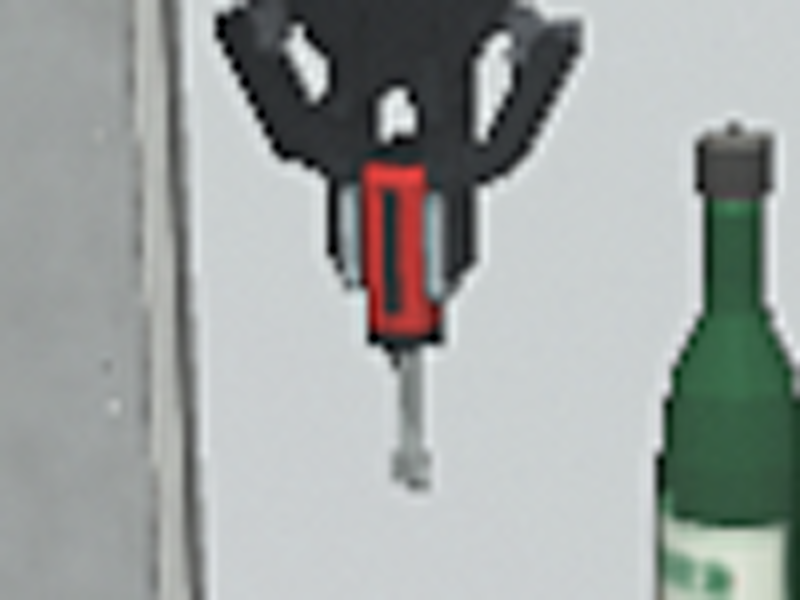

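Request:
{"api": "jog_arm", "payload": {
  "targets": [
    [[0,0,8.4],[0,0,0],10],
    [[0,0,8.4],[0,0,0],10],
    [[0,0,8.4],[0,0,0],10],
    [[0,0,8.4],[0,0,0],10],
    [[0,0,8.4],[0,0,0],10]
  ]
}}

```text
time: 18.35
eef_pos: [0.5321, 0.0095, 0.2791]
orientation: [-0.001, 0.964, 0.265, -0.002]
force: [-0.5, -0.0, -1.5]
width: 0.0237
finger_force: 58.1
```

Request:
{"api": "jog_arm", "payload": {
  "targets": [
    [[0,0,8.4],[0,0,0],10],
    [[0,0,8.4],[0,0,0],10],
    [[0,0,8.4],[0,0,0],10],
    [[0,0,8.4],[0,0,0],10],
    [[0,0,0],[0,0,0],10]
  ]
}}

```text
time: 18.85
eef_pos: [0.5321, 0.0095, 0.2793]
orientation: [-0.0, 1.0, -0.023, -0.002]
force: [0.3, -1.0, -1.2]
width: 0.0235
finger_force: 58.1
```

Request:
{"api": "jog_arm", "payload": {
  "targets": [
    [[0,0,0],[0,0,0],10],
    [[0,0,0],[0,0,0],10]
  ]
}}

```text
time: 19.05
eef_pos: [0.5324, 0.0094, 0.2803]
orientation: [-0.0, 1.0, -0.02, -0.001]
force: [0.0, -0.6, -2.1]
width: 0.0238
finger_force: 58.1
```

```bash
cat > drv.py <<'E'
from h import *
import pickle
from cell import r
def shaft(s,st):
    Rt=Rot(st["orientation"]); P=lambda q:proj(s,Rt.apply(np.atleast_2d(q))+st["eef_pos"])
    c,t=P([[0,0,.034],[0,0,.089]]); g=cv2.cvtColor(s["frame"],cv2.COLOR_RGB2GRAY).astype(float)
    out=[]
    for k in range(int(c[1])+4,int(t[1])-5):
        x0=int(c[0]+(t[0]-c[0])*(k-c[1])/(t[1]-c[1]))-8; row=g[k,x0:x0+18]; m=row<182; i=np.nonzero(m)[0]
        l,e=i[0],i[-1]; L=l-(182-row[l])/(row[l-1]-row[l]); Rr=e+(182-row[e])/(row[e+1]-row[e])
        out.append((x0+(L+Rr)/2, Rr-L,k))
    o=np.array(out); o=o[np.abs(o[:,1]-np.median(o[:,1]))<.7]
    # tip: lowest row crossing
    x=int(round(np.median(o[:,0]))); col=g[int(t[1])-8:int(t[1])+9,x-1:x+2].mean(1); j=np.nonzero(col<182)[0][-1]; tip=int(t[1])-8+j+(182-col[j])/(col[j+1]-col[j])
    pr=[c[0]+(t[0]-c[0])*(k-c[1])/(t[1]-c[1]) for k in o[:,2]]
    d=o[:,0]-pr; f=np.polyfit((o[:,2]-c[1])/(t[1]-c[1])*.055,d,1)
    print("yaw x",np.degrees(np.arctan2(*Rt.apply([1,0,0])[1::-1])),"width",np.median(o[:,1]),"mean dx",d.mean(),"slope px over 55mm",f[0]*.055,"tip row meas/pred",tip,t[1])
E
python3 - <<'E'
from drv import *
s4=load("side4.npz"); st=r.read_state()
old=dict(orientation=[0,.803,.596,0],eef_pos=np.array([.5325,.0095,.2815]))
shaft(s4,old)
s=r.snapshot("side"); np.savez("side5.npz",**s); shaft(s,st); print(st["eef_pos"],st["orientation"],st["joints"])
g=cv2.cvtColor(s["frame"],cv2.COLOR_RGB2GRAY)
for k in range(157,174): print(k,g[k,287:305])
# tongue angle / slot from the unobstructed top pictures
s=load("top3.npz"); h=cv2.cvtColor(s["frame"],cv2.COLOR_RGB2HSV)
print(s["frame"][148:162,328:352].mean(2).astype(int))
print(proj(s,apply(CR,np.array([[.104,0,.0355],[.104,-.038,.0245],[.104-.038*np.sin(.2),-.038*np.cos(.2),.0245]]))))
E
```

```text
yaw x 73.16684227113389 width 3.2244949962935507 mean dx 1.0415757886731285 slope px over 55mm -0.2087713072002262 tip row meas/pred 170.96794871794873 170.94964519255896
yaw x -2.262236768906439 width 3.3238812583074875 mean dx 1.0460359503078331 slope px over 55mm -0.4452173428343048 tip row meas/pred 171.453125 171.34866696737805
[0.5324 0.0094 0.2803] [-0.0003  0.9998 -0.0197 -0.0013] [-0.0304 -0.2019  1.6934  0.0005  1.6527  1.5799]
157 [205 206 205 206 205 205 210 192 122 126 154 216 206 204 206 206 204 204]
158 [205 205 204 204 205 207 210 193 120 126 154 214 208 205 206 206 205 205]
159 [204 205 204 203 205 206 211 192 120 126 154 214 208 205 206 205 206 206]
160 [205 204 204 206 204 207 210 193 119 127 153 214 206 205 205 204 204 206]
161 [203 205 205 206 205 206 210 193 120 127 153 213 208 206 204 203 205 205]
162 [206 205 205 205 206 207 210 192 118 126 154 215 208 204 205 206 205 205]
163 [204 205 205 206 206 205 211 191 118 127 155 213 207 205 205 205 205 204]
164 [205 205 205 204 204 205 211 191 119 128 155 216 206 206 206 206 205 205]
165 [205 204 204 204 205 205 209 1
[... 1446 characters left out ...]
46
  157 167 172 173 173 174]
 [ 53  39  64 112 127 121 109 110 108 117 121 120 123 140 148 148 148 147
  149 154 168 173 172 172]
 [ 50  38  55  94 117 118 111 104 115 123 122 120 123 140 147 147 148 148
  146 139 158 170 172 172]
 [ 48  40  43  61  86  95  97  93 114 119 111 102 113 137 146 147 151 151
  147 139 152 167 172 172]
 [ 48  43  42  42  52  62  72  76  90  92  79  66  81 107 126 143 158 160
  150 143 153 167 171 171]
 [ 51  52  49  45  45  48  57  65  67  62  53  43  48  60  83 119 153 161
  151 147 154 167 171 171]
 [ 57  59  57  56  56  59  61  63  63  60  56  47  44  41  56 101 147 157
  154 155 162 170 172 171]]
[[335.1958 153.7138]
 [349.593  154.4387]
 [348.9624 157.1839]]
```

```bash
cat >> h.py <<'E'
def scr(r,q=.15,h=.025,dx=-.002,dy=0.,tip=.089):
    x=CR[0].apply([np.sin(q),np.cos(q),0]); z=-CR[0].apply([0,0,1]); st=r.read_state()
    plan(st,apply(CR,[.104+dx,dy,.0355+h+tip]),x,z)
    tp=Rot(st["orientation"]).apply([0,0,tip])+st["eef_pos"]
    print(" force cradle",CR[0].inv().apply(st["force"])," tip in cradle mm",1e3*CR[0].inv().apply(tp-CR[1])," (slot mouth 104,0,35.5)")
E
python3 - <<'E'
from h import *
from cell import r
scr(r)
E
```

```text
t 19.1 pos [0.5325 0.0095 0.2805] w 0.023875057478524118 ff 58.13329212425742 F [-0.2346  0.629  -1.9468] j [-0.0304 -0.202   1.6932  0.0005  1.6528  1.5807]
 shift mm [102.8708 146.2142  -3.1099]  turn deg [-17.6568  19.1615 -76.3473]  shift in target axes [-121.9226  123.4591   43.1669]
 force cradle [-1.0664  0.6003 -1.6563]  tip in cradle mm [-38.2435 139.0285 111.4467]  (slot mouth 104,0,35.5)
```

Request:
{"api": "jog_arm", "payload": {
  "targets": [
    [[0,0,0],[25.7,36.5,-14],10],
    [[0,0,0],[25.7,36.5,-14],10],
    [[0,0,0],[25.7,36.5,-14],10],
    [[0,0,0],[25.7,36.5,0],10],
    [[0,0,-7.8],[0,0,0],10]
  ]
}}

```text
time: 19.6
eef_pos: [0.6307, -0.1448, 0.3211]
orientation: [-0.0, 0.999, 0.046, -0.002]
force: [0.2, 0.1, -3.2]
width: 0.0236
finger_force: 58.5
```

Request:
{"api": "jog_arm", "payload": {
  "targets": [
    [[0,0,-7.8],[0,0,0],10],
    [[0,0,-7.8],[0,0,0],10],
    [[0,0,-7.8],[0,0,0],10],
    [[0,0,-7.8],[0,0,0],10],
    [[0,0,-7.8],[0,0,0],10]
  ]
}}

```text
time: 20.1
eef_pos: [0.6291, -0.1409, 0.3223]
orientation: [-0.001, 0.925, 0.381, -0.001]
force: [0.2, -0.2, -0.7]
width: 0.0234
finger_force: 58.4
```

Request:
{"api": "jog_arm", "payload": {
  "targets": [
    [[0,0,-7.8],[0,0,0],10],
    [[0,0,-7.8],[0,0,0],10],
    [[0,0,-7.8],[0,0,0],10],
    [[0,0,-7.8],[0,0,0],10],
    [[0,0,0],[0,0,0],10]
  ]
}}

```text
time: 20.6
eef_pos: [0.6291, -0.1408, 0.3224]
orientation: [-0.001, 0.789, 0.614, -0.001]
force: [-0.1, 1.1, -0.8]
width: 0.024
finger_force: 58.4
```

Run:
```python
from h import *
from cell import r
scr(r)
```

```text
t 20.6 pos [ 0.6291 -0.1408  0.3224] w 0.02395120457488244 ff 58.36112232209416 F [-0.1169  1.0913 -0.8469] j [-0.2598  0.0416  1.3969  0.0001  1.7053 -0.0115]
 shift mm [ 0.1441  0.3937 39.1002]  turn deg [-23.8697   3.4779   0.4945]  shift in target axes [ -2.2309 -15.4451  35.8536]
 force cradle [-0.5573  1.0725 -0.6789]  tip in cradle mm [ 81.2329  -0.0682 104.1251]  (slot mouth 104,0,35.5)
```

Request:
{"api": "jog_arm", "payload": {
  "targets": [
    [[-8,1.2,0.2],[0,0,0],10],
    [[-8,1.2,0.2],[0,0,0],10],
    [[-7.9,1.1,0.1],[0,0,0],10],
    [[0,0,0],[-1.1,-7.7,10],10],
    [[0,0,0],[-1.1,-7.7,16],10]
  ]
}}

```text
time: 21.1
eef_pos: [0.6248, -0.1403, 0.2926]
orientation: [0.144, 0.777, 0.595, 0.15]
force: [0.2, 0.0, -1.0]
width: 0.0238
finger_force: 58.7
```

Request:
{"api": "jog_arm", "payload": {
  "targets": [
    [[0,0,0],[0,0,10],10],
    [[0,0,0],[0,0,0],10],
    [[0,0,0],[0,0,0],10],
    [[0,0,0],[0,0,0],10]
  ]
}}

```text
time: 21.5
eef_pos: [0.6301, -0.1408, 0.2837]
orientation: [0.144, 0.776, 0.595, 0.15]
force: [0.8, -1.0, -1.2]
width: 0.0235
finger_force: 58.7
```

Run:
```python
from h import *
from cell import r
scr(r,h=.01)
ims=[]
for n in("side","top"):
    s=r.snapshot(n); np.savez(n+"6.npz",**s); st=r.read_state()
    c=proj(s,apply(CR,[[.104,0,.0355]]))[0].astype(int); print(n,"slot px",proj(s,apply(CR,[[.104,0,.0355]])),"tip px",proj(s,Rot(st["orientation"]).apply([[0,0,.089]])+st["eef_pos"]),"crop0",c-[25,40])
    im=cv2.resize(s["frame"][c[1]-40:c[1]+30,c[0]-25:c[0]+25,::-1],None,fx=8,fy=8,interpolation=cv2.INTER_CUBIC); ims.append(im)
cv2.imwrite("pics/c8.png",np.hstack(ims))
```

```text
t 21.5 pos [ 0.6301 -0.1408  0.2837] w 0.02351121951060327 ff 58.65032246365445 F [ 0.7801 -0.9884 -1.1524] j [-0.2905 -0.1967  1.7217  0.0778  1.2042 -0.0415]
 shift mm [-0.0858 -0.7947 15.1246]  turn deg [ 0.0439  0.0928 -0.2368]  shift in target axes [-0.107  -0.7835 15.1251]
 force cradle [ 0.3365 -0.8993 -1.4113]  tip in cradle mm [102.8362  -0.164   60.6252]  (slot mouth 104,0,35.5)
side slot px [[345.5783 195.0841]] tip px [[341.3706 186.8714]] crop0 [320 155]
top slot px [[335.1958 153.7138]] tip px [[335.0164 156.3221]] crop0 [310 113]
```

View pics/c8.png

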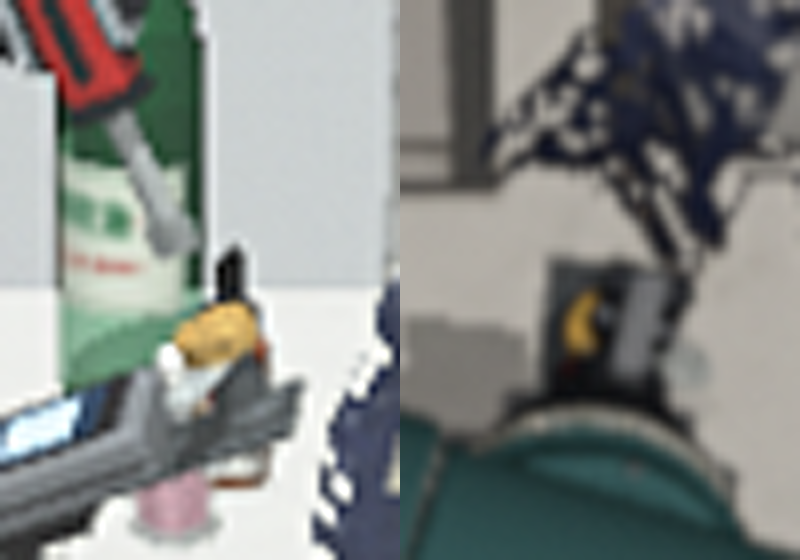

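Request:
{"api": "jog_arm", "payload": {
  "targets": [
    [[0,0,-0.2],[0,-0.3,10],10],
    [[0,0,0],[0,0,9],10],
    [[0,0,0],[0,0,3],10],
    [[0,0,0],[0,0,0],10],
    [[0,0,0],[0,0,0],10]
  ]
}}

```text
time: 22.1
eef_pos: [0.6382, -0.1417, 0.2632]
orientation: [0.145, 0.775, 0.597, 0.15]
force: [0.4, -0.4, -0.7]
width: 0.0239
finger_force: 58.7
```

Request:
{"api": "jog_arm", "payload": {
  "targets": [
    [[0,0,0],[0,0,1],10],
    [[0,0,0],[0,0,1],10],
    [[0,0,0],[0,0,0],10],
    [[0,0,0],[0,0,0],10]
  ]
}}

```text
time: 22.5
eef_pos: [0.639, -0.1418, 0.2614]
orientation: [0.145, 0.775, 0.597, 0.15]
force: [0.2, 0.5, -1.7]
width: 0.0238
finger_force: 58.7
```

Run:
```python
from h import *
from cell import r
scr(r,h=0)
```

```text
t 22.5 pos [ 0.639  -0.1418  0.2614] w 0.023811372934899534 ff 58.653067813720554 F [ 0.1909  0.5375 -1.7082] j [-0.2874 -0.1716  1.736   0.0777  1.1642 -0.045 ]
 shift mm [0.0256 0.0778 1.1119]  turn deg [ 0.0722  0.0932 -0.0363]  shift in target axes [0.0237 0.0793 1.1118]
 force cradle [-0.5739  0.5549 -1.6144]  tip in cradle mm [102.0074  -0.1715  36.612 ]  (slot mouth 104,0,35.5)
```

Request:
{"api": "jog_arm", "payload": {
  "targets": [
    [[0,0,0],[0,1,1],10],
    [[0,0,0],[0,0,1],10],
    [[0,0,0],[0,0,1],10],
    [[0,0,0],[0,0,0],10]
  ]
}}

```text
time: 22.9
eef_pos: [0.6411, -0.1423, 0.2589]
orientation: [0.145, 0.775, 0.597, 0.15]
force: [0.6, -1.3, -1.3]
width: 0.0236
finger_force: 58.7
```

Run:
```python
from h import *
from cell import r
scr(r,h=-.004)
```

```text
t 22.9 pos [ 0.6411 -0.1423  0.2589] w 0.02355643683627597 ff 58.69835283461725 F [ 0.6494 -1.3454 -1.3354] j [-0.2871 -0.1659  1.735   0.0774  1.1594 -0.0449]
 shift mm [ 0.1705 -0.9652  1.9474]  turn deg [ 0.0759  0.1101 -0.0361]  shift in target axes [ 0.1673 -0.9626  1.949 ]
 force cradle [ 0.1782 -1.2682 -1.5411]  tip in cradle mm [103.0177  -0.496   33.4493]  (slot mouth 104,0,35.5)
```

Request:
{"api": "jog_arm", "payload": {
  "targets": [
    [[0,0,0],[0,0,1],10],
    [[0,0,0],[0,0,1],10],
    [[0,0,0],[0,0,0],10],
    [[0,0,0],[0,0,0],10]
  ]
}}

```text
time: 23.3
eef_pos: [0.6419, -0.1424, 0.2572]
orientation: [0.145, 0.775, 0.597, 0.15]
force: [-0.8, -2.9, -0.3]
width: 0.0237
finger_force: 58.8
```

Run:
```python
from h import *
from cell import r
scr(r,h=-.004)
```

```text
t 23.3 pos [ 0.6419 -0.1424  0.2572] w 0.023742693002396464 ff 58.75718885479728 F [-0.8472 -2.9355 -0.2773] j [-0.2869 -0.1637  1.7358  0.0774  1.1564 -0.045 ]
 shift mm [ 0.1922 -0.9205  0.0281]  turn deg [ 0.0704  0.1094 -0.0353]  shift in target axes [ 0.1927 -0.9204  0.0296]
 force cradle [-0.5954 -3.0093 -0.0385]  tip in cradle mm [102.9639  -0.5125  31.5299]  (slot mouth 104,0,35.5)
```

Request:
{"api": "jog_arm", "payload": {
  "targets": [
    [[0,0,0],[-0.5,0,1],10],
    [[0,0,0],[0,0,1],10],
    [[0,0,0],[0,0,0],10],
    [[0,0,0],[0,0,0],10]
  ]
}}

```text
time: 23.7
eef_pos: [0.6426, -0.1429, 0.2556]
orientation: [0.145, 0.775, 0.597, 0.15]
force: [-3.4, -2.8, 4.0]
width: 0.0235
finger_force: 59.2
```

Run:
```python
from h import *
from cell import r
scr(r,h=-.004)
```

```text
t 23.7 pos [ 0.6426 -0.1429  0.2556] w 0.023534680207651173 ff 59.15051581832813 F [-3.4244 -2.8134  3.9704] j [-0.2875 -0.1615  1.7365  0.078   1.1534 -0.0459]
 shift mm [ 0.5819 -1.0492 -1.6911]  turn deg [ 0.0859  0.0982 -0.0369]  shift in target axes [ 0.5855 -1.0513 -1.6885]
 force cradle [-1.2204 -3.1637  4.8895]  tip in cradle mm [103.061   -0.9068  29.8117]  (slot mouth 104,0,35.5)
```

Request:
{"api": "jog_arm", "payload": {
  "targets": [
    [[0,0,0],[-0.6,0,-0.6],10],
    [[0,0,5],[0,0,0],10],
    [[0,0,5],[0,0,0],10],
    [[0,0,5],[0,0,0],10],
    [[0,0,0],[0,0,0],10]
  ]
}}

```text
time: 24.2
eef_pos: [0.642, -0.1433, 0.2555]
orientation: [0.123, 0.847, 0.49, 0.167]
force: [-5.2, -2.3, 1.3]
width: 0.0239
finger_force: 58.6
```

Run:
```python
from h import *
from cell import r
scr(r,q=1.4,h=-.005); print(CR[0].inv().apply(r.read_state()["moment"]))
```

```text
t 24.2 pos [ 0.642  -0.1433  0.2555] w 0.023868850642620145 ff 58.574742657656316 F [-5.1709 -2.2643  1.3346] j [-0.2886 -0.1619  1.7369  0.0786  1.1548  0.2162]
 shift mm [ 0.9749 -0.8257 -0.6072]  turn deg [ 0.075   0.0593 56.4932]  shift in target axes [-0.1502 -1.2697 -0.6052]
 force cradle [-3.9326 -2.8046  3.2118]  tip in cradle mm [102.363   -1.3683  29.8949]  (slot mouth 104,0,35.5)
[-0.5622  1.0342  0.0528]
```

Request:
{"api": "jog_arm", "payload": {
  "targets": [
    [[0,0,7],[0,0,0],10],
    [[0,0,7],[0,0,0],10],
    [[0,0,7],[0,0,0],10],
    [[0,0,7],[0,0,0],10],
    [[0,0,0],[0,0,0],10]
  ]
}}

```text
time: 24.7
eef_pos: [0.6418, -0.143, 0.2553]
orientation: [0.079, 0.94, 0.271, 0.192]
force: [-6.0, 0.5, 0.9]
width: 0.0237
finger_force: 58.8
```

Run:
```python
from h import *
from cell import r
scr(r,q=1.4,h=-.005); print(CR[0].inv().apply(r.read_state()["moment"]))
s=r.snapshot("side"); np.savez("side7.npz",**s)
```

```text
t 24.7 pos [ 0.6418 -0.143   0.2553] w 0.02372776725406998 ff 58.83317047962919 F [-5.9549  0.5124  0.8645] j [-0.2884 -0.162   1.737   0.0791  1.1554  0.7049]
 shift mm [ 0.4321 -0.7837 -0.6624]  turn deg [ 0.0315  0.0543 28.4933]  shift in target axes [ 0.0064 -0.8955 -0.6618]
 force cradle [-5.1073 -0.1277  3.2202]  tip in cradle mm [102.0893  -0.9617  29.8383]  (slot mouth 104,0,35.5)
[0.0513 1.3827 0.0392]
```

Request:
{"api": "jog_arm", "payload": {
  "targets": [
    [[0,0,7],[-0.8,-0.6,0],10],
    [[0,0,7],[0,0,0],10],
    [[0,0,7],[0,0,0],10],
    [[0,0,7],[0,0,0],10],
    [[0,0,0],[0,0,0],10]
  ]
}}

```text
time: 25.25
eef_pos: [0.6413, -0.1427, 0.2551]
orientation: [0.03, 0.977, 0.036, 0.206]
force: [-2.0, 3.9, -0.3]
width: 0.0239
finger_force: 58.5
```

Run:
```python
from h import *
from cell import r
scr(r,q=1.4,h=-.005); print(CR[0].inv().apply(r.read_state()["moment"]))
```

```text
t 25.25 pos [ 0.6413 -0.1427  0.2551] w 0.02391818199614263 ff 58.531975881778635 F [-1.9936  3.9022 -0.3362] j [-0.2884 -0.1638  1.7391  0.0799  1.1542  1.1913]
 shift mm [ 0.5613 -0.5334 -0.5944]  turn deg [ 0.0256 -0.0199  0.599 ]  shift in target axes [ 0.5555 -0.5395 -0.5944]
 force cradle [-2.3289  3.6665  0.6688]  tip in cradle mm [101.5817  -0.6597  29.9057]  (slot mouth 104,0,35.5)
[0.7835 0.6945 0.0525]
```

Request:
{"api": "jog_arm", "payload": {
  "targets": [
    [[0,0,4],[0,0,0],10],
    [[0,0,4],[0,0,0],10],
    [[0,0,0],[0,0,0],10],
    [[0,0,0],[0,0,0],10]
  ]
}}

```text
time: 25.65
eef_pos: [0.6413, -0.1426, 0.2551]
orientation: [0.016, 0.978, -0.029, 0.207]
force: [-2.0, 4.2, 0.0]
width: 0.0235
finger_force: 58.5
```

Run:
```python
from h import *
from cell import r
scr(r,q=1.4,h=-.005); print(CR[0].inv().apply(r.read_state()["moment"]))
```

```text
t 25.65 pos [ 0.6413 -0.1426  0.2551] w 0.02350106550915702 ff 58.525671410607174 F [-2.0389  4.175   0.0362] j [-0.2884 -0.1638  1.7392  0.08    1.1542  1.3252]
 shift mm [ 0.4843 -0.5359 -0.6035]  turn deg [ 0.0172 -0.0218 -7.0698]  shift in target axes [ 0.5464 -0.4724 -0.6036]
 force cradle [-2.2453  3.9329  1.0393]  tip in cradle mm [101.5783  -0.5812  29.8964]  (slot mouth 104,0,35.5)
[1.066  0.7215 0.0294]
```

Request:
{"api": "jog_arm", "payload": {
  "targets": [
    [[0,0,3],[0,0,0],10],
    [[0,0,0],[0,0,0],10],
    [[0,0,0],[0,0,0],10]
  ]
}}

```text
time: 25.95
eef_pos: [0.6413, -0.1426, 0.2551]
orientation: [0.011, 0.977, -0.055, 0.208]
force: [-2.4, 5.0, 0.2]
width: 0.0238
finger_force: 58.1
```

Run:
```python
from h import *
from cell import r
scr(r,q=1.4,h=-.005); print(CR[0].inv().apply(r.read_state()["moment"]))
```

```text
t 25.95 pos [ 0.6413 -0.1426  0.2551] w 0.023845212347691224 ff 58.054122283429024 F [-2.3663  4.958   0.2336] j [-0.2883 -0.1639  1.7392  0.0801  1.1543  1.3775]
 shift mm [ 0.4633 -0.525  -0.5921]  turn deg [  0.0111  -0.022  -10.067 ]  shift in target axes [ 0.5477 -0.4361 -0.5922]
 force cradle [-2.5389  4.6764  1.3861]  tip in cradle mm [101.5698  -0.5372  29.9078]  (slot mouth 104,0,35.5)
[1.1689 0.7348 0.1147]
```

Request:
{"api": "jog_arm", "payload": {
  "targets": [
    [[0,0,2.5],[0,0,0],10],
    [[0,0,0],[0,0,0],10],
    [[0,0,0],[0,0,0],10]
  ]
}}

```text
time: 26.25
eef_pos: [0.6413, -0.1425, 0.2551]
orientation: [0.006, 0.975, -0.076, 0.208]
force: [-2.9, 5.2, -0.0]
width: 0.0237
finger_force: 58.1
```

Run:
```python
from h import *
from cell import r
scr(r,q=1.4,h=-.005); print(CR[0].inv().apply(r.read_state()["moment"]))
```

```text
t 26.25 pos [ 0.6413 -0.1425  0.2551] w 0.023660987637431557 ff 58.14716758054601 F [-2.9176  5.1731 -0.0157] j [-0.2883 -0.1639  1.7392  0.0802  1.1543  1.421 ]
 shift mm [ 0.4506 -0.4719 -0.5942]  turn deg [  0.0035  -0.0215 -12.5595]  shift in target axes [ 0.5422 -0.3627 -0.5944]
 force cradle [-3.1621  4.8313  1.3907]  tip in cradle mm [101.5609  -0.4529  29.9056]  (slot mouth 104,0,35.5)
[1.295  0.7703 0.2269]
```

Request:
{"api": "jog_arm", "payload": {
  "targets": [
    [[0,0,2.5],[0,0,0],10],
    [[0,0,0],[0,0,0],10],
    [[0,0,0],[0,0,0],10]
  ]
}}

```text
time: 26.55
eef_pos: [0.6413, -0.1428, 0.2551]
orientation: [0.002, 0.973, -0.098, 0.208]
force: [-1.7, 4.9, 0.1]
width: 0.0236
finger_force: 58.5
```

Run:
```python
from h import *
from cell import r
scr(r,q=1.4,h=-.005); print(CR[0].inv().apply(r.read_state()["moment"]))
s=r.snapshot("side"); np.savez("side8.npz",**s)
a=load("side6.npz")["frame"];
```

```text
t 26.55 pos [ 0.6413 -0.1428  0.2551] w 0.023609635715026382 ff 58.48525822162628 F [-1.6667  4.9314  0.056 ] j [-0.2885 -0.1638  1.7391  0.0796  1.1542  1.466 ]
 shift mm [ 0.3816 -0.8119 -0.5806]  turn deg [  0.0437  -0.0227 -15.1361]  shift in target axes [ 0.5802 -0.6846 -0.5802]
 force cradle [-1.9731  4.7248  0.9398]  tip in cradle mm [101.5823  -0.8395  29.9199]  (slot mouth 104,0,35.5)
[1.2357 0.7589 0.2721]
```

Request:
{"api": "jog_arm", "payload": {
  "targets": [
    [[0,0,3],[0,0,0],10],
    [[0,0,0],[0,0,0],10],
    [[0,0,0],[0,0,0],10]
  ]
}}

```text
time: 26.9
eef_pos: [0.6412, -0.1429, 0.2551]
orientation: [-0.004, 0.97, -0.124, 0.208]
force: [-2.5, 5.4, -0.7]
width: 0.0233
finger_force: 59.2
```

Run:
```python
from h import *
from cell import r
scr(r,q=1.4,h=-.005); print(CR[0].inv().apply(r.read_state()["moment"]))
```

```text
t 26.9 pos [ 0.6412 -0.1429  0.2551] w 0.02333456339046334 ff 59.17967677116394 F [-2.5384  5.39   -0.7107] j [-0.2886 -0.1638  1.7391  0.0796  1.1543  1.5185]
 shift mm [ 0.3546 -0.8681 -0.5674]  turn deg [  0.0434  -0.019  -18.1451]  shift in target axes [ 0.6071 -0.7149 -0.567 ]
 force cradle [-3.1216  5.0875  0.6119]  tip in cradle mm [101.5534  -0.8745  29.9331]  (slot mouth 104,0,35.5)
[1.2039 0.9352 0.3245]
```

Request:
{"api": "jog_arm", "payload": {
  "targets": [
    [[0,0,-6],[0,0,0],10],
    [[0,0,-5],[0,0,0],10],
    [[0,0,0],[0,0,-3],10],
    [[0,0,0],[0,0,-5],10],
    [[0,0,0],[0,0,-20],10]
  ]
}}

```text
time: 27.4
eef_pos: [0.6296, -0.1421, 0.2794]
orientation: [0.016, 0.978, -0.033, 0.206]
force: [0.6, 0.5, -1.7]
width: 0.0232
finger_force: 59.4
```

Request:
{"api": "jog_arm", "payload": {
  "targets": [
    [[0,0,0],[0,0,-40],10],
    [[0,0,0],[-40,0,-20],10],
    [[0,0,0],[-45,0,0],10],
    [[0,0,0],[-45,0,0],10],
    [[0,0,0],[0,0,0],10]
  ]
}}

```text
time: 27.9
eef_pos: [0.4835, -0.1316, 0.2811]
orientation: [0.016, 0.978, -0.033, 0.207]
force: [0.1, -0.4, -1.1]
width: 0.0233
finger_force: 59.6
```

Run:
```python
from h import *
from cell import r
scr(r,q=1.4)
s=r.snapshot("top"); np.savez("top9.npz",**s)
print(s["frame"][146:166,326:352].mean(2).astype(int))
# expected tongue px at q=1.4,1.2,.2
for q in(.2,1.2,1.4):
    d=np.array([-np.sin(q),-np.cos(q),0]); print(q,proj(s,apply(CR,np.array([[.102,0,.0245]])+np.outer([.02,.03,.038],d))))
h=cv2.cvtColor(s["frame"],cv2.COLOR_RGB2HSV); b=(h[...,0]>12)&(h[...,0]<32)&(h[...,1]>110); ys,xs=np.nonzero(b[140:172,322:356]); print("brass",xs.mean()+322,ys.mean()+140,len(xs))
```

```text
t 27.9 pos [ 0.4835 -0.1316  0.2811] w 0.023267592100808105 ff 59.55889821052551 F [ 0.1477 -0.4033 -1.1115] j [-0.3749 -0.5388  1.9778  0.1096  1.2979  1.256 ]
 shift mm [134.4524  -1.3406  57.4599]  turn deg [ 0.1343  0.0085 -7.5129]  shift in target axes [133.4562  16.3843  57.462 ]
 force cradle [-0.2785 -0.3852 -1.0927]  tip in cradle mm [-32.2903  -6.746  117.9623]  (slot mouth 104,0,35.5)
[[173 164 117  76  67  71  76  78  78  80  87  97 103 107 124 123  92  70
   73 107 111 109 152 167 169 169]
 [175 167 116  70  61  62  60  55  55  57  60  64  66  68  76  85  77  67
   74 100 108 132 159 168 167 166]
 [175 164 114  70  62  62  58  56  66  71  69  65  62  60  59  63  64  62
   78 120 141 159 167 166 165 166]
 [173 154 104  66  60  58  62  75  94 102  95  87  77  70  67  65  62  61
   81 130 160 168 167 166 164 165]
 [172 145  97  64  51  57  82 105 116 121 116 110 102  90  76  65  62  62
   89 145 168 170 169 166 167 169]
 [171 143  94  56  48  74 106 122 124 124 122 120 117 108  86  66  61  63
   99 155 173 171 171 170 170 171]
 [170 135  80  47  55  93 113 119 117 116 114 1
[... 1029 characters left out ...]
 171 171 170]
 [ 78  70  66  60  51  64 112 141 146 147 142 109  75  64  63  61  72 114
  157 170 174 173 171 171 170 170]
 [ 93  92  92  88  78  83 131 150 148 147 140 101  71  65  64  61  67 104
  141 154 166 172 172 170 170 170]
 [107 107 107 106  97  97 143 154 152 150 142 105  84  82  79  73  70  82
  104 114 137 165 172 170 170 170]
 [101 105 106 106  99  97 137 151 152 150 143 115 102 101  99  95  93  92
   91  90 112 156 171 171 170 170]]
0.2 [[342.3981 155.8489]
 [345.9953 156.9988]
 [348.8711 157.9182]]
1.2 [[337.1193 160.6971]
 [338.0754 164.2512]
 [338.8375 167.0844]]
1.4 [[335.6313 160.923 ]
 [335.8477 164.588 ]
 [336.0201 167.509 ]]
brass 335.5154639175258 153.95876288659792 97
```

```bash
cat >> h.py <<'E'
def home(r,z=.2815,p=(.5323,.0095),yaw=73.16):
    a=np.radians(yaw); plan(r.read_state(),[*p,z],[np.cos(a),np.sin(a),0],[0,0,-1])
E
python3 - <<'E'
from h import *
from cell import r
home(r); home(r,yaw=-2.3)
E
```

```text
t 27.95 pos [ 0.4855 -0.132   0.2829] w 0.023483487453722404 ff 59.55754816532135 F [ 0.4041 -0.0886 -0.6216] j [-0.374  -0.5351  1.973   0.1095  1.2966  1.2568]
 shift mm [  33.8696 -144.497    13.7525]  turn deg [ 17.1274 -19.5978 -75.8386]  shift in target axes [148.9933   3.8278   1.4229]
t 27.95 pos [ 0.4855 -0.132   0.2829] w 0.023483487453722404 ff 59.55754816532135 F [ 0.4041 -0.0886 -0.6216] j [-0.374  -0.5351  1.973   0.1095  1.2966  1.2568]
 shift mm [  33.8696 -144.497    13.7525]  turn deg [  1.4404 -24.0906  -1.5702]  shift in target axes [  41.1108 -143.2604    1.4229]
```

Request:
{"api": "jog_arm", "payload": {
  "targets": [
    [[0.5,-8,-0.5],[0,0,0],10],
    [[0.5,-8,-0.5],[0,0,0],10],
    [[0.4,-8,-0.5],[0,0,0],10],
    [[0,0,0],[11,-40,0],10],
    [[0,0,0],[11,-40,0],10]
  ]
}}

```text
time: 28.45
eef_pos: [0.5142, -0.0524, 0.2829]
orientation: [0.0, 1.0, -0.021, -0.0]
force: [0.1, -0.7, -1.3]
width: 0.0233
finger_force: 59.7
```

Request:
{"api": "jog_arm", "payload": {
  "targets": [
    [[0,0,0],[11,-40,0],10],
    [[0,0,0],[8,-23,1],10],
    [[0,0,0],[0,0,0],10],
    [[0,0,0],[0,0,0],10],
    [[0,0,0],[0,0,0],10]
  ]
}}

```text
time: 28.95
eef_pos: [0.5341, 0.0087, 0.2821]
orientation: [0.0, 1.0, -0.02, 0.0]
force: [0.1, 0.1, -0.9]
width: 0.0232
finger_force: 59.7
```

Run:
```python
from drv import *
home(r,yaw=-2.3)
s=r.snapshot("side"); shaft(s,r.read_state())
```

```text
t 28.95 pos [0.5341 0.0087 0.2821] w 0.023203952394720322 ff 59.669668078422546 F [ 0.0755  0.0621 -0.904 ] j [-0.0312 -0.2003  1.6891 -0.0004  1.6521  1.5797]
 shift mm [-1.86   -0.7063  0.586 ]  turn deg [ 0.0236 -0.0379 -0.002 ]  shift in target axes [-1.8596 -0.7061  0.5876]
yaw x -2.325468845784739 width 3.327705627705628 mean dx 1.521147535017033 slope px over 55mm -0.47417386300827635 tip row meas/pred 170.48529411764707 170.86795283519015
```

Request:
{"api": "jog_arm", "payload": {
  "targets": [
    [[0,0,-8.4],[-1.9,-0.7,0],10],
    [[0,0,-8.4],[0,0,0],10],
    [[0,0,-8.4],[0,0,0],10],
    [[0,0,-8.4],[0,0,0],10],
    [[0,0,-8.4],[0,0,0],10]
  ]
}}

```text
time: 29.5
eef_pos: [0.5319, 0.0091, 0.2822]
orientation: [0.0, 0.94, 0.342, 0.0]
force: [-0.0, -0.1, -1.1]
width: 0.0237
finger_force: 59.7
```

Request:
{"api": "jog_arm", "payload": {
  "targets": [
    [[0,0,-8.4],[0,0,0],10],
    [[0,0,-8.4],[0,0,0],10],
    [[0,0,-8.4],[0,0,0],10],
    [[0,0,-8.4],[0,0,0],10],
    [[0,0,0],[0,0,0],10]
  ]
}}

```text
time: 30.0
eef_pos: [0.5319, 0.0092, 0.2821]
orientation: [0.0, 0.802, 0.598, 0.0]
force: [-0.1, -0.5, -1.1]
width: 0.0233
finger_force: 59.7
```

Request:
{"api": "jog_arm", "payload": {
  "targets": [
    [[0,0,0],[0,0,0],10],
    [[0,0,0],[0,0,0],10]
  ]
}}

```text
time: 30.2
eef_pos: [0.5319, 0.0097, 0.282]
orientation: [0.0, 0.803, 0.596, 0.0]
force: [0.6, 0.3, -1.0]
width: 0.0237
finger_force: 59.7
```

Run:
```python
from drv import *
home(r)
s=r.snapshot("side"); shaft(s,r.read_state())
```

```text
t 30.2 pos [0.5319 0.0097 0.282 ] w 0.023726235855925704 ff 59.679030776023865 F [ 0.6156  0.3137 -0.9565] j [-0.0296 -0.2052  1.6935 -0.0002  1.6528  0.2654]
 shift mm [-0.0917  0.4751  0.4537]  turn deg [ 0.0297  0.0054 -0.0598]  shift in target axes [-0.0922  0.4752  0.4535]
yaw x 73.15167647826442 width 4.49010989010989 mean dx 0.6866239441139455 slope px over 55mm -0.725401643496564 tip row meas/pred 170.07142857142858 170.7916447842604
```

Request:
{"api": "jog_arm", "payload": {
  "targets": [
    [[0,0,0],[-1.4,0.4,20],10],
    [[0,0,0],[0,0,40],10],
    [[0,0,0],[0,0,40],10],
    [[0,0,0],[0,0,15],10],
    [[0,0,0],[0,0,0],10]
  ]
}}

```text
time: 30.75
eef_pos: [0.5312, 0.0086, 0.1653]
orientation: [-0.001, 0.802, 0.597, -0.001]
force: [0.3, -0.8, 0.7]
width: 0.0236
finger_force: 59.6
```

Request:
{"api": "jog_arm", "payload": {
  "targets": [
    [[0,0,0],[0,0,4],10],
    [[0,0,0],[0,0,4],10],
    [[0,0,0],[0,0,4],10],
    [[0,0,0],[0,0,0],10]
  ]
}}

```text
time: 31.15
eef_pos: [0.5319, 0.0086, 0.155]
orientation: [0.0, 0.802, 0.597, 0.0]
force: [-0.2, -0.2, -1.1]
width: 0.0231
finger_force: 59.6
```

Run:
```python
from h import *
from cell import r
home(r,z=.0959); print(r.read_state()["moment"])
```

```text
t 31.15 pos [0.5319 0.0086 0.155 ] w 0.023112880602870065 ff 59.63958263397217 F [-0.1559 -0.1525 -1.0975] j [-0.0317 -0.1602  1.8604 -0.0002  1.4409  0.2592]
 shift mm [ 1.0057  0.035  59.0613]  turn deg [0.0306 0.0051 0.1725]  shift in target axes [ 1.0006  0.0635 59.0614]
[-0.0257  0.0347 -0.0313]
```

Request:
{"api": "jog_arm", "payload": {
  "targets": [
    [[0,0,0],[-0.4,0,5],10],
    [[0,0,0],[0,0,5],10],
    [[0,0,0],[0,0,5],10],
    [[0,0,0],[0,0,0],10]
  ]
}}

```text
time: 31.55
eef_pos: [0.5314, 0.0082, 0.1388]
orientation: [-0.0, 0.802, 0.597, -0.0]
force: [0.2, 0.0, -0.8]
width: 0.0239
finger_force: 59.6
```

Run:
```python
from h import *
from cell import r
home(r,z=.0959); print(r.read_state()["moment"])
```

```text
t 31.55 pos [0.5314 0.0082 0.1388] w 0.02390834807513528 ff 59.639843702316284 F [ 0.2169  0.0183 -0.7829] j [-0.0325 -0.1501  1.8782 -0.0002  1.4145  0.2583]
 shift mm [ 1.5266  0.5222 42.9402]  turn deg [-0.0557  0.0264  0.1792]  shift in target axes [ 1.5084  0.4757 42.9414]
[0.0205 0.0437 0.007 ]
```

Request:
{"api": "jog_arm", "payload": {
  "targets": [
    [[0,0,0],[0,0.4,10],10],
    [[0,0,0],[0,0,12],10],
    [[0,0,0],[0,0,12],10],
    [[0,0,0],[0,0,3],10],
    [[0,0,0],[0,0,0],10]
  ]
}}

```text
time: 32.05
eef_pos: [0.5318, 0.0081, 0.1019]
orientation: [-0.0, 0.802, 0.597, -0.001]
force: [0.3, 1.8, -0.7]
width: 0.0228
finger_force: 59.6
```

Request:
{"api": "jog_arm", "payload": {
  "targets": [
    [[0,0,0],[0,0,2],10],
    [[0,0,0],[0,0,1],10],
    [[0,0,0],[0,0,0],10],
    [[0,0,0],[0,0,0],10]
  ]
}}

```text
time: 32.45
eef_pos: [0.5323, 0.0081, 0.1001]
orientation: [0.0, 0.802, 0.597, 0.0]
force: [-1.1, -0.6, -0.5]
width: 0.0234
finger_force: 59.6
```

Run:
```python
from h import *
from cell import r
home(r,z=.0959); print(r.read_state()["moment"])
```

```text
t 32.45 pos [0.5323 0.0081 0.1001] w 0.023378825834277306 ff 59.63854908943176 F [-1.0538 -0.6115 -0.5171] j [-0.0326 -0.1194  1.9161 -0.0002  1.3443  0.2581]
 shift mm [ 1.3669 -0.3767  4.1761]  turn deg [0.0363 0.0002 0.1824]  shift in target axes [ 1.3657 -0.3784  4.1764]
[ 0.0041 -0.0003 -0.0258]
```

Request:
{"api": "jog_arm", "payload": {
  "targets": [
    [[0,0,0],[0,0,2],10],
    [[0,0,0],[0,0,1],10],
    [[0,0,0],[0,0,0],10],
    [[0,0,0],[0,0,0],10]
  ]
}}

```text
time: 32.85
eef_pos: [0.5321, 0.0081, 0.0968]
orientation: [0.0, 0.802, 0.597, -0.0]
force: [0.2, -0.5, -0.5]
width: 0.0231
finger_force: 59.6
```

Request:
{"api": "jog_arm", "payload": {
  "targets": [
    [[0,0,0],[0,0,1],10],
    [[0,0,0],[0,0,0.7],10],
    [[0,0,0],[0,0,0],10],
    [[0,0,0],[0,0,0],10]
  ]
}}

```text
time: 33.25
eef_pos: [0.5323, 0.008, 0.0959]
orientation: [0.0, 0.802, 0.597, 0.0]
force: [-5.0, 0.3, 8.2]
width: 0.0235
finger_force: 60.8
```

Request:
{"api": "jog_arm", "payload": {
  "targets": [
    [[0,0,0],[0,0,-0.4],10],
    [[0,0,0],[0,0,0],35],
    [[0,0,0],[0,0,0],60],
    [[0,0,0],[0,0,0],80],
    [[0,0,0],[0,0,0],80]
  ]
}}

```text
time: 33.75
eef_pos: [0.5321, 0.008, 0.0955]
orientation: [0.0, 0.802, 0.597, -0.0]
force: [0.3, 0.4, 0.6]
width: 0.0769
finger_force: 0.0
```

Request:
{"api": "jog_arm", "payload": {
  "targets": [
    [[0,0,0],[0,0,-15],80],
    [[0,0,0],[0,0,-45],80],
    [[0,0,0],[0,0,-50],80],
    [[0,0,0],[0,0,-45],80],
    [[0,0,0],[-45,0,0],80]
  ]
}}

```text
time: 34.25
eef_pos: [0.5212, -0.033, 0.2585]
orientation: [0.003, 0.801, 0.599, 0.004]
force: [0.5, -0.2, -0.3]
width: 0.0801
finger_force: 0.0
```

Request:
{"api": "jog_arm", "payload": {
  "targets": [
    [[0,0,0],[-20,-45,0],80],
    [[0,0,0],[-20,-45,0],80],
    [[0,0,0],[0,0,0],80],
    [[0,0,0],[0,0,0],80]
  ]
}}

```text
time: 34.65
eef_pos: [0.4211, -0.0477, 0.2523]
orientation: [0.001, 0.802, 0.597, 0.001]
force: [-0.9, -0.3, 0.3]
width: 0.0803
finger_force: 0.0
```

Run:
```python
from h import *
from cell import r
st=r.read_state(); print(st["time"],st["eef_pos"],st["force"])
S={}
for n,w in(("side",(286,308,186,218)),("top",(262,294,198,226))):
    s=r.snapshot(n); np.savez(n+"E.npz",**s); S[n]=s
    for nm,q in(("before",load(n+".npz")),("after",s)):
        h=cv2.cvtColor(q["frame"],cv2.COLOR_RGB2HSV); x0,x1,y0,y1=w
        m=(((h[...,0]<8)|(h[...,0]>172))&(h[...,1]>150))[y0:y1,x0:x1]; ys,xs=np.nonzero(m); print(n,nm,"red",len(xs),xs.mean()+x0,ys.mean()+y0,ys.min()+y0,ys.max()+y0)
        if n=="top": k=h[y0:y1,x0:x1,2]<45; ys,xs=np.nonzero(k); print("   dark",len(xs),xs.mean()+x0,ys.mean()+y0)
# changes relative to first pictures, and tongue/terminal
t=S["top"]["frame"]; d=np.abs(t.astype(int)-load("top.npz")["frame"]).max(2)>50
n,l,stt,c=cv2.connectedComponentsWithStats(d[120:250,160:560].astype(np.uint8)); print([(tuple(a+[160,120,0,0,0])) for a in stt[1:] if a[4]>12])
print(np.abs(t.astype(int)-load("top9.npz")["frame"])[144:175,320:356].max())
```

```text
34.65 [ 0.4211 -0.0477  0.2523] [-0.919  -0.2737  0.3155]
side before red 95 295.53684210526313 200.42105263157896 191 210
side after red 94 296.4148936170213 201.20212765957447 192 217
top before red 44 277.29545454545456 212.8409090909091 207 217
   dark 40 275.95 211.275
top after red 44 277.95454545454544 212.6590909090909 207 216
   dark 59 273.76271186440675 214.91525423728814
[(np.int64(341), np.int64(155), np.int64(3), np.int64(5), np.int64(13)), (np.int64(332), np.int64(159), np.int64(9), np.int64(9), np.int64(43)), (np.int64(342), np.int64(165), np.int64(4), np.int64(6), np.int64(16)), (np.int64(307), np.int64(168), np.int64(3), np.int64(34), np.int64(80)), (np.int64(326), np.int64(172), np.int64(15), np.int64(13), np.int64(156)), (np.int64(319), np.int64(189), np.int64(22), np.int64(26), np.int64(416)), (np.int64(404), np.int64(204), np.int64(52), np.int64(22), np.int64(722)), (np.int64(410), np.int64(207), np.int64(16), np.int64(16), np.int64(228)), (np.int64(209), np.int64(219), np.int64(37), np.int64(23), np.int64(152)), (np.int64(234), np.int64(218), np.int64(94), np.int64(32), np.int64(1970)), (np.int64(220), np.int64(227), np.int64(7), np.int64(8), np.int64(15)), (np.int64(226), np.int64(230), np.int64(7), np.int64(12), np.int64(37)), (np.int64(238), np.int64(232), np.int64(7), np.int64(11), np.int64(20)), (np.int64(326), np.int64(239), np.int64(5), np.int64(11), np.int64(33)), (np.int64(212), np.int64(247), np.int64(19), np.int64(3), np.int64(34))]
4
```

```bash
python3 -c "
from cell import r
print(r.sign_off())"
```

```text
the job is handed in; nothing more can be done
None
```

I seated the terminal against the lip hooks, turned the lock screw to its stop so the tongue covers the terminal's edge, put the screwdriver back upright in its hole, and handed the job in at about 35 s. The stop and the final poses were checked from the wrist torque and the camera images; no verdict came back at hand-in.

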